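# Hang the cleaned instrument fittings on the gallery gate and peg stand

## Task

Raise the folded-down brass gallery gate all the way up to its stop, then drape every silvered thermometer holder astride the gate's top bar and hang every bronze gimbal bracket by its eye on a peg of the stand, one bracket to a peg. Leave the gate up, everything hanging still, and do not disturb the trough compass, the compass lid or the two black knobs.

Things in the scene. Friction and masses are not known exactly. Their poses are not given: they have to be found in the camera images.
- gallery: fixed wooden sill 50 x 340 x 8 mm with two brass lugs 36 mm tall at its ends that carry the drop-down gate; origin: centre of its underside on the counter; its y axis runs along the hinge and the gate's bars; the folded-down gate lies on its +x side
- gate (a joint): hinge of the brass gate: 0 = folded down flat (pointing to the sill's +x), 1.57 = standing straight up, stops at 1.69 (leaning slightly to the sill's -x), which is fully raised. The hinge is stiff and holds the gate wherever it is left (about 2.5 N at the bar moves it)
- gate_hinge (a point): middle of the hinge axis, 30 mm above the counter; fixed
- bar_mid (a point): middle of the gate's top bar (its axis): a round brass bar 12 mm thick, 274 mm long between the two uprights (also 12 mm thick), 110 mm from the hinge axis. The point turns with the gate: x points from hinge to bar, y along the bar. A thinner lower bar lies 20 mm from the hinge; between the two the gate is open
- peg_stand: fixed wooden stand, 320 mm wide (y), base 90 x 320 x 14 mm, two posts at y = +-150 mm, crossbar 18 x 22 mm at 170 mm height (top 181 mm); origin: centre of underside, below the crossbar; three steel pegs 9 mm thick, 95 mm apart, stick out 61 mm from the crossbar towards its -x, rising 12 degrees
- peg0 (a point): peg 0: point on the peg's axis 40 mm out (-x of the stand) from the crossbar's middle, 177 mm above the counter; the free tip is 26 mm farther along -x and 5.5 mm higher (plus 4.5 mm of round end). Axes as the stand's
- peg1 (a point): peg 1: point on the peg's axis 40 mm out (-x of the stand) from the crossbar's middle, 177 mm above the counter; the free tip is 26 mm farther along -x and 5.5 mm higher (plus 4.5 mm of round end). Axes as the stand's
- peg2 (a point): peg 2: point on the peg's axis 40 mm out (-x of the stand) from the crossbar's middle, 177 mm above the counter; the free tip is 26 mm farther along -x and 5.5 mm higher (plus 4.5 mm of round end). Axes as the stand's
- holder0: silvered thermometer holder: an inverted-U saddle of 4 mm strip, standing on its two legs; 36 mm over the legs (x), 28 mm between them, small feet 4 mm thick turned out to 50 mm overall, 44 mm wide (y, the bar passes through along y), 60 mm tall; 130 g; origin: centre between the leg ends, z up to the crown. Best gripped across the legs' outer faces. Can be absent
- holder0_crown (a point): centre of the underside of the holder's crown, 56 mm above its origin
- holder1: silvered thermometer holder: an inverted-U saddle of 4 mm strip, standing on its two legs; 36 mm over the legs (x), 28 mm between them, small feet 4 mm thick turned out to 50 mm overall, 44 mm wide (y, the bar passes through along y), 60 mm tall; 130 g; origin: centre between the leg ends, z up to the crown. Best gripped across the legs' outer faces. Can be absent
- holder1_crown (a point): centre of the underside of the holder's crown, 56 mm above its origin
- holder2: silvered thermometer holder: an inverted-U saddle of 4 mm strip, standing on its two legs; 36 mm over the legs (x), 28 mm between them, small feet 4 mm thick turned out to 50 mm overall, 44 mm wide (y, the bar passes through along y), 60 mm tall; 130 g; origin: centre between the leg ends, z up to the crown. Best gripped across the legs' outer faces. Can be absent
- holder2_crown (a point): centre of the underside of the holder's crown, 56 mm above its origin
- bracket0: cast bronze gimbal bracket standing on its foot: foot 50 x 44 x 8 mm, stem, and at the top an upright eye plate 42 mm wide (y), 42 mm tall, 10 mm thick (x), from 49 to 91 mm height, with a 26 mm round hole through it along x; 200 g; origin: centre of the foot's underside; can be turned end for end. Can be absent
- bracket0_eye (a point): centre of the bracket's eye hole, 70 mm above its origin
- bracket1: cast bronze gimbal bracket standing on its foot: foot 50 x 44 x 8 mm, stem, and at the top an upright eye plate 42 mm wide (y), 42 mm tall, 10 mm thick (x), from 49 to 91 mm height, with a 26 mm round hole through it along x; 200 g; origin: centre of the foot's underside; can be turned end for end. Can be absent
- bracket1_eye (a point): centre of the bracket's eye hole, 70 mm above its origin
- bracket2: cast bronze gimbal bracket standing on its foot: foot 50 x 44 x 8 mm, stem, and at the top an upright eye plate 42 mm wide (y), 42 mm tall, 10 mm thick (x), from 49 to 91 mm height, with a 26 mm round hole through it along x; 200 g; origin: centre of the foot's underside; can be turned end for end. Can be absent
- bracket2_eye (a point): centre of the bracket's eye hole, 70 mm above its origin
- trough_compass: bystander: brass trough compass 120 x 30 x 24 mm lying on the counter; origin centre of underside, x along it
- compass_lid: bystander: round cork-lined brass lid, 68 mm across, 12 mm tall; origin centre of underside
- knob0: bystander: ebonised knob 26 mm across, 27 mm tall; origin centre of underside
- knob1: bystander: ebonised knob 26 mm across, 27 mm tall; origin centre of underside

How it is judged:
On the way:
1. the gate has been raised fully (joint above 1.6 rad) (value of joint gate above 1.6 rad), for 0.3 s.
At the end, for the whole second after the job is handed in: Gate up (over 1.5 rad). Every holder present sits astride the top bar, crown within 18 mm across it, legs down; every bracket present hangs by its eye on its own peg (eye within 36 mm of the peg point). All upright within 0.4 rad, carried by gate or stand, at rest (value of joint gate above 1.5 rad and x of holder0_crown in the frame of bar_mid between -0.004 and 0.022 m and y of holder0_crown in the frame of bar_mid between -0.125 and 0.125 m and z of holder0_crown in the frame of bar_mid between -0.018 and 0.018 m and angle between each of holder0, holder1, holder2, bracket0, bracket1, bracket2's own z axis and vertical below 0.4 rad and contact force between each of holder0, holder1, holder2 and gallery above 0.3 N and linear speed of each of holder0, holder1, holder2, bracket0, bracket1, bracket2 below 0.03 m/s and x of holder1_crown in the frame of bar_mid between -0.004 and 0.022 m and y of holder1_crown in the frame of bar_mid between -0.125 and 0.125 m and z of holder1_crown in the frame of bar_mid between -0.018 and 0.018 m and x of holder2_crown in the frame of bar_mid between -0.004 and 0.022 m and y of holder2_crown in the frame of bar_mid between -0.125 and 0.125 m and z of holder2_crown in the frame of bar_mid between -0.018 and 0.018 m and (distance between bracket0_eye and peg0 below 0.036 m or distance between bracket0_eye and peg1 below 0.036 m or distance between bracket0_eye and peg2 below 0.036 m) and contact force between each of bracket0, bracket1, bracket2 and peg_stand above 0.3 N and (distance between bracket1_eye and peg0 below 0.036 m or distance between bracket1_eye and peg1 below 0.036 m or distance between bracket1_eye and peg2 below 0.036 m) and (distance between bracket2_eye and peg0 below 0.036 m or distance between bracket2_eye and peg1 below 0.036 m or distance between bracket2_eye and peg2 below 0.036 m) and distance between each of bracket1_eye, bracket2_eye and bracket0_eye above 0.06 m and distance between bracket2_eye and bracket1_eye above 0.06 m); the robot touches nothing.
It fails at once if a bystander (compass, lid or knob) is moved more than 30 mm (distance of any of trough_compass, compass_lid, knob0, knob1 from where it was at the start of the episode above 0.03 m).
Of holder0, holder1, holder2 only 2 to 3 are there at a start; the rules pass over those that are not, and their reading is None.
Of bracket0, bracket1, bracket2 only 2 to 3 are there at a start; the rules pass over those that are not, and their reading is None.
At some moment in a run one of holder0, holder1, holder2 may be knocked a few centimetres aside while the robot is not near it.
It also fails if it takes over 210 s, if anything falls off the work surface, if the arm or the gripper's body presses on something with over 40 N, if the wrist force passes 120 N, or if a joint passes its speed limit or range.

## Robot

A 6-joint arm with a two-finger parallel gripper is mounted at the origin on the work surface. World frame = base frame: x ahead of the robot, y to its left, z up, the work surface at z = 0. Lengths are in m, angles in rad, forces in N, time in s.
With the tool pointing down it reaches from about 0.275 to 0.725 m from the base axis. Payload 5.6 kg.
Tool frame: the origin (TCP) lies midway between the tips of the shut fingers; the grasp point (between the pads) lies arm.grip_depth behind it (arm.grip_depth is the distance from the TCP to the grasp point, in m); z points along the fingers, y is the line along which they close (so a half turn about z gives the same grasp; the last joint's range is limited). The gripper opens to 85 mm and grips with 20 to 120 N. Pads are 22 mm wide; open, the fingers measure 114 mm over their backs; the gripper's body (76 mm by 85 mm) begins 54 mm behind the grasp point. The pads swing forward as they close: fully open they stand 13 mm farther back than shut.
Start: joints at [-0.86, 0.255, 0.108, 0, -1.424, -0.285], TCP at [0.227, -0.501, 0.231] pointing down, gripper open.
Joint ranges: [-2.95, 2.95], [-1.21, 1.97], [-1.09, 1.5], [-2.87, 1.71], [-2.94, -0.07], [-3.05, 3.05]. Speed limits (rad/s): [2.57, 2.57, 3.14, 3.14, 3.14, 3.14].

## Interface

Orientations are given as a rotation vector (axis times angle).
In Python, from cell import arm, vision, job_done, models gives the robot as it stands. The module is installed in compiled form; this text tells all that it offers.
- The arm moves only by the tool apply_moves, never from a script. Its argument "commands" is a list of rows, each an object of numbers: "rx", "ry", "rz": the turn, a rotation vector about the world's x, y, z in degrees; "x", "y", "z": the shift along the world's x, y, z in cm; "gripper": the opening, from 0 (shut) to 1 (fully open). A call has exactly 10 rows; each row shifts and turns the commanded pose from where the row before left it; what a row does not reach is not made up. A row lasts 1/10 s, in which the tool goes at most 50 mm and 8.59 degrees, less where a joint would pass 70% of its speed; a pose out of reach is approached as far as the arm can. A call with a gripper value outside its range is refused whole. The fingers move at their own pace and stop on an object; "squeeze" is the grip in N (left out, the last holds). Time passes only in rows, so rows that do not move let the fingers close, or fill a call up. It gives the time, the measured TCP pose, the force, the opening and the grip force at its end, in the units of the state.
- arm.sense(): the state, without advancing time (a new reading comes with each control period).
- vision.snapshot(name): name is "scene" or "top" or "wrist"; returns a dict with "img" (384x512x3 uint8, blue, green, red), "fx", "fy", "cx", "cy" (pixels), "distortion" ([k1, k2, p1, p2, k3] as OpenCV has them; the pictures are not rectified), "rvec" (rotation vector, rad) and "tvec" (3), from world to camera coordinates, as OpenCV has them; the wrist camera has in their place "mount" (4x4, takes a point from camera to tool coordinates, whose origin is the TCP and whose axes are the flange's). Camera axes: x right, y down, z forward; pixel columns grow to the right and rows downward; lengths in m; the calibration is good to about 2 mm. A picture is of the moment at which its call begins: read the wrist's pose just before it. There is no depth.
- job_done(): hands the job in; it is judged then, once.
Trained networks look in a picture, given as the dict that the camera call returned (one of the last four; its "shot" number tells which), for a name from the list of things; names that differ only in an ending like _2 or _b are one class to them, and where a whole thing is asked for, a point or a joint stands for the part that bears it (a point fixed in the world has none). Each returns a list of dicts, best first, with "p" (0 to 1); they miss things now and then, are a little off and sometimes report something else, mostly with a low value. They report only what shows in the picture. A call takes as long as a camera call.
- models.recognise(picture, thing): "rect" ([centre column, centre row, width, height] in pixels, round what is visible of it).
- models.outline_of(picture, thing): "region" (384x512 bool, what is visible of it) and "rect" ([centre column, centre row, width, height] in pixels, round what is visible of it).
The state is a dict: "clock": time; "joint_positions": joint angles; "joint_vel": joint speeds; "effort": joint torques, N m; "ee_pos": TCP position; "tcp_rot": TCP orientation; "contact_force": force on the tool from outside, world axes, zero at the start; "ft_torque": the same for the moment, N m; "opening": finger opening in m; "finger_force": force on a finger pad.
Only numpy, scipy, OpenCV 4.12 (cv2) and the standard library are available. Lean on these libraries where they do the work, as an engineer would, in place of code of your own. Each camera call takes 0.05 s, during which the arm holds its last target. There are 200 camera calls.

## Working session

There is one attempt and no reset: what is moved stays moved. The work goes in short steps, Python scripts to look and compute and a tool call to move; the robot and the scene stay as the last step left them, time stands still between calls to the robot, and variables do not carry over. Pictures are saved under pics/ and viewed, at most 14 in all, crops included, and the job is handed in when it is done.

Besides the shell and the picture viewer there is one more tool, called after ">>>" as name(argument=value, ...) on one line, values as JSON. apply_moves: Moves the arm, as the interface text tells. Its arguments: {"type":"object","properties":{"commands":{"type":"array","items":{"type":"object","properties":{"rx":{"type":"number"},"ry":{"type":"number"},"rz":{"type":"number"},"x":{"type":"number"},"y":{"type":"number"},"z":{"type":"number"},"gripper":{"type":"number"}}}},"squeeze":{"type":"number"}},"required":["commands"]}

```bash
mkdir -p pics; cat > h.py <<'E'
import numpy as np, cv2
from cell import arm, vision, job_done, models
from scipy.spatial.transform import Rotation as R
def cam(s, st=None):
    K=np.array([[s['fx'],0,s['cx']],[0,s['fy'],s['cy']],[0,0,1.]])
    if 'rvec' in s:
        Rm=cv2.Rodrigues(np.array(s['rvec'],float))[0]; t=np.array(s['tvec'],float).ravel()
    else:
        T=np.eye(4);T[:3,:3]=R.from_rotvec(st['tcp_rot']).as_matrix();T[:3,3]=st['ee_pos']
        M=np.linalg.inv(T@np.array(s['mount'])); Rm=M[:3,:3];t=M[:3,3]
    return K,np.array(s['distortion'],float),Rm,t
def ray(s,px,st=None):
    K,d,Rm,t=cam(s,st)
    u=cv2.undistortPoints(np.array(px,float).reshape(-1,1,2),K,d).reshape(-1,2)
    v=np.c_[u,np.ones(len(u))]@Rm
    return -Rm.T@t, v
def onz(s,px,z,st=None):
    c,v=ray(s,px,st); return c+v*((z-c[2])/v[:,2:])
def proj(s,P,st=None):
    K,d,Rm,t=cam(s,st)
    return cv2.projectPoints(np.array(P,float).reshape(-1,3),cv2.Rodrigues(Rm)[0],t,K,d)[0].reshape(-1,2)
E
python3 - <<'E'
from h import *
st=arm.sense(); print({k:np.round(v,3) for k,v in st.items()}, arm.grip_depth)
for n in ['scene','top','wrist']:
    s=vision.snapshot(n); cv2.imwrite(f'pics/{n}0.png',s['img']); 
    c=cam(s,st); print(n,s['fx'],np.round(-c[2].T@c[3],3))
    if n=='wrist':print(np.round(s['mount'],3))
    for t in ['gallery','gate','peg_stand','holder0','bracket0','trough_compass','compass_lid','knob0']:
        for r in models.outline_of(s,t):
            if r['p']>.3: print(n,t,round(r['p'],2),np.round(r['rect']),np.round(onz(s,[r['rect'][:2]],0.04,st)[0],3))
E
```

```text
{'clock': np.float64(0.0), 'joint_positions': array([-0.86 ,  0.256,  0.107, -0.   , -1.424, -0.285]), 'joint_vel': array([ 0.001, -0.   ,  0.   ,  0.001, -0.001,  0.001]), 'effort': array([ 0.0000e+00, -3.8663e+01,  2.3794e+01,  5.3650e+00, -6.0000e-03,
        0.0000e+00]), 'ee_pos': array([ 0.227, -0.5  ,  0.23 ]), 'tcp_rot': array([ 6.64e-01, -3.07e+00, -3.00e-03]), 'contact_force': array([-0.136, -0.497, -0.017]), 'ft_torque': array([ 0.003,  0.017, -0.063]), 'finger_force': np.float64(0.0), 'opening': np.float64(0.085)} 0.0187
scene 489.44760871380896 [1.133 0.38  1.071]
scene gallery 0.8 [189. 190. 121.  93.] [ 0.614 -0.196  0.04 ]
scene gate 0.91 [179. 189. 109.  88.] [ 0.627 -0.217  0.04 ]
scene peg_stand 0.92 [313. 281. 150. 137.] [0.648 0.204 0.04 ]
scene peg_stand 0.42 [364. 228.  25.  37.] [0.453 0.231 0.04 ]
scene holder0 0.79 [190. 124.  20.  23.] [ 0.431 -0.346  0.04 ]
scene holder0 0.55 [314. 280. 153. 141.] [0.644 0.203 0.04 ]
scene bracket0 0.84 [365. 227.  28.  37.] [0.448 0.234 0.04 ]
scene trough_compass 0.63 [228. 255.  37.  45.] [0.708 0.004 0.04 ]
scene compa
[... 310 characters left out ...]
] [ 0.617 -0.217  0.04 ]
top peg_stand 0.97 [179. 150. 125.  37.] [0.659 0.227 0.04 ]
top holder0 0.71 [374. 236.  21.  14.] [ 0.422 -0.35   0.04 ]
top holder0 0.54 [130. 221.  18.  16.] [0.447 0.362 0.04 ]
top bracket0 0.65 [331. 239.  18.  18.] [ 0.412 -0.223  0.04 ]
top bracket0 0.51 [173. 224.  21.  21.] [0.441 0.235 0.04 ]
top trough_compass 0.87 [258. 144.  10.  36.] [ 0.682 -0.003  0.04 ]
top compass_lid 0.77 [258. 184.  25.  21.] [ 0.564 -0.008  0.04 ]
wrist 285.3073589935945 [ 0.159 -0.531  0.373]
[[-0.001 -0.956 -0.292  0.075]
 [ 1.    -0.001  0.001  0.001]
 [-0.001 -0.292  0.956 -0.143]
 [ 0.     0.     0.     1.   ]]
wrist holder0 0.68 [293. 316.  41.  38.] [ 0.399 -0.365  0.04 ]
```

```bash
python3 - <<'E'
import cv2
a=cv2.imread('pics/scene0.png');b=cv2.imread('pics/top0.png')
cv2.imwrite('pics/a.png',cv2.resize(a[80:380,80:480],(800,600),interpolation=cv2.INTER_CUBIC))
cv2.imwrite('pics/b.png',cv2.resize(b[100:300,90:450],(800,444),interpolation=cv2.INTER_CUBIC))
E
```

```text
(no output)
```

View pics/a.png

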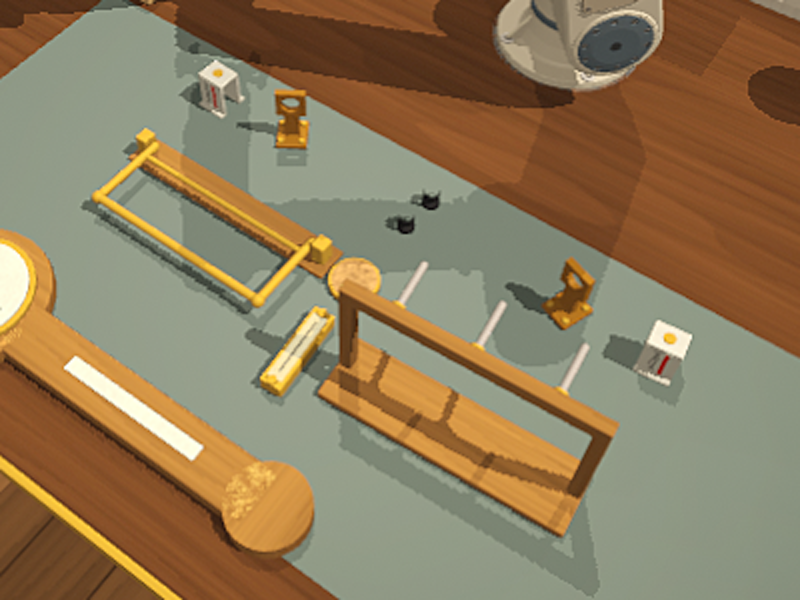

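View pics/b.png

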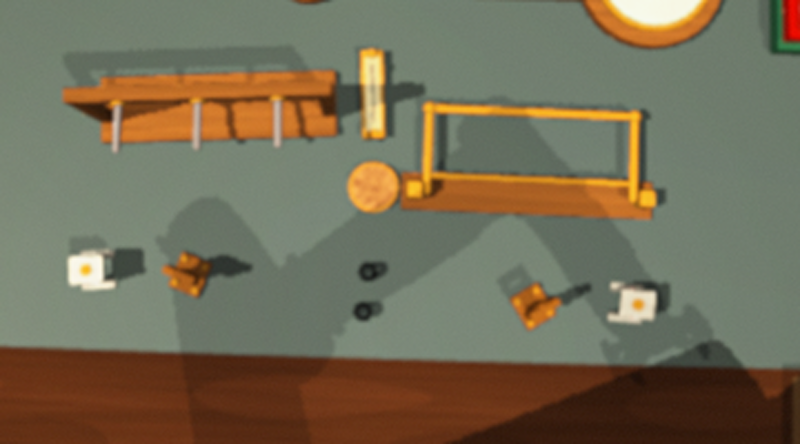

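Picture "scene": the gate lies folded at zoomed (180,220), the stand at (470,400), a holder and a bracket at (218,88)/(290,118), and another pair at (570,295)/(665,350). "Top" shows the same: two holders at (88,270),(637,303) and two brackets at (188,273),(535,303), with knobs, lid and compass between them. Now I'll work out the positions.

```bash
python3 - <<'E'
from h import *
from scipy.optimize import least_squares
sc=vision.snapshot('scene'); tp=vision.snapshot('top')
def T(l): return [(90+u/2.2222,100+v/2.2222) for u,v in l]
def S(l): return [(80+u/2,80+v/2) for u,v in l]
def tri(a,b):
    c1,v1=ray(sc,S([a]));c2,v2=ray(tp,T([b]));v1=v1[0]/np.linalg.norm(v1);v2=v2[0]/np.linalg.norm(v2)
    A=np.c_[v1,-v2];q=np.linalg.lstsq(A,c2-c1,rcond=None)[0];p=c1+v1*q[0];r=c2+v2*q[1]
    return np.round((p+r)/2,4),round(np.linalg.norm(p-r)*1e3,1)
for n,a,b in [('gate corner L',(259,300),(428,106)),('gate corner R',(99,196),(637,115)),
 ('lug L',(321,245),(414,186)),('lug R',(146,137),(649,196)),('lower bar L',(303,247),(431,184)),
 ('peg L tip',(585,346),(115,150)),('peg M tip',(503,304),(196,149)),('peg R tip',(424,264),(277,146)),
 ('peg L base',(561,392),(117,103)),('peg M base',(476,347),(196,100)),('peg R base',(399,303),(277,98)),
 ('holder L',(670,339),(86,269)),('holder R',(217,72),(638,304)),]:
    print(n,*tri(a,b))
print('barZ03',np.round(onz(tp,T([(428,106),(637,115)]),.03),4),'lug',np.round(onz(tp,T([(414,188),(648,198)]),.036),4))
print('pegs tip',np.round(onz(tp,T([(115,150),(196,149),(277,146)]),.1825),4))
print('pegs base',np.round(onz(tp,T([(117,103),(196,100),(277,98)]),.171),4))
E
```

```text
gate corner L [ 0.6754 -0.0779  0.0327] 1.3
gate corner R [ 0.6712 -0.3567  0.0288] 2.0
lug L [ 0.5677 -0.0616  0.0397] 1.6
lug R [ 0.5623 -0.3704  0.0381] 2.3
lower bar L [ 0.5731 -0.086   0.0207] 3.6
peg L tip [0.5887 0.2962 0.1821] 2.7
peg M tip [0.5927 0.2015 0.1797] 2.6
peg R tip [0.5991 0.1061 0.1806] 3.7
peg L base [0.6454 0.2995 0.174 ] 1.3
peg M base [0.6516 0.2044 0.1756] 3.3
peg R base [0.6556 0.1096 0.1779] 1.0
holder L [0.4463 0.3608 0.0577] 0.5
holder R [ 0.4226 -0.3528  0.0605] 3.3
barZ03 [[ 0.6755 -0.0775  0.03  ]
 [ 0.6716 -0.3573  0.03  ]] lug [[ 0.5649 -0.0612  0.036 ]
 [ 0.5604 -0.3707  0.036 ]]
pegs tip [[0.5881 0.2974 0.1825]
 [0.5918 0.2022 0.1825]
 [0.5979 0.1075 0.1825]]
pegs base [[0.6456 0.3008 0.171 ]
 [0.6516 0.2067 0.171 ]
 [0.6565 0.1106 0.171 ]]
```

>>> apply_moves(commands=[{"x": 1.8, "y": 2.2, "z": 0.5, "rz": 6.5}, {"x": 1.8, "y": 2.2, "z": 0.5, "rz": 6.5}, {"x": 1.8, "y": 2.2, "z": 0.5, "rz": 6.5}, {"x": 1.8, "y": 2.2, "z": 0.5, "rz": 6.5}, {"x": 1.8, "y": 2.2, "rz": 6.5}, {"x": 1.8, "y": 2.2, "rz": 6.5}, {"x": 1.8, "y": 2.2, "rz": 6.5}, {"x": 1.8, "y": 2.2, "rz": 6.5}, {"x": 1.8, "y": 2.2, "rz": 6.5}, {"x": 1.8, "y": 2.2, "rz": 6.5}])

```text
schema error: expected keys rx, ry, rz, x, y, z, gripper
```

```bash
python3 - <<'E'
from h import *
st=arm.sense(); s=vision.snapshot('wrist'); cv2.imwrite('pics/w1.png',s['img'])
M=R.from_rotvec(st['tcp_rot']).as_matrix(); print(st['clock'],st['ee_pos'],np.round(M,3),st['joint_positions'].round(2))
print(np.degrees(np.arctan2(M[1,1],M[0,1])))
for t in ['holder0','bracket0']:
    for r in models.outline_of(s,t):
        print(t,round(r['p'],2),np.round(r['rect']),np.round(onz(s,[r['rect'][:2]],0.04,st)[0],3))
E
```

```text
1.45 [ 0.22718953 -0.50086389  0.23128743] [[-0.911 -0.413  0.   ]
 [-0.413  0.911  0.   ]
 [-0.     0.    -1.   ]] [-0.86  0.26  0.11 -0.   -1.42 -0.28]
114.39650281747771
holder0 0.94 [295. 317.  44.  41.] [ 0.399 -0.363  0.04 ]
```

View pics/w1.png

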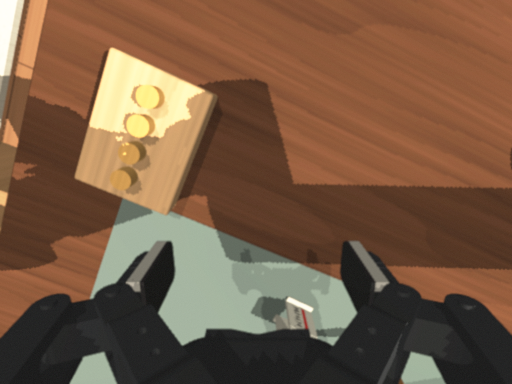

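The wrist picture shows the right holder at pixel (297,315), just in front of the fingers. Every row must carry all the keys, so I'll resend.

>>> apply_moves(commands=[{"x": 2, "y": 3, "z": 0.5, "rx": 0, "ry": 0, "rz": 6.5, "gripper": 1}, {"x": 2, "y": 3, "z": 0.5, "rx": 0, "ry": 0, "rz": 6.5, "gripper": 1}, {"x": 2, "y": 3, "z": 0.5, "rx": 0, "ry": 0, "rz": 6.5, "gripper": 1}, {"x": 2, "y": 3, "z": 0.5, "rx": 0, "ry": 0, "rz": 6.5, "gripper": 1}, {"x": 2, "y": 3, "z": 0, "rx": 0, "ry": 0, "rz": 6.5, "gripper": 1}, {"x": 2, "y": 3, "z": 0, "rx": 0, "ry": 0, "rz": 6.5, "gripper": 1}, {"x": 2, "y": 3, "z": 0, "rx": 0, "ry": 0, "rz": 6.5, "gripper": 1}, {"x": 2, "y": 3, "z": 0, "rx": 0, "ry": 0, "rz": 6.5, "gripper": 1}, {"x": 2, "y": 3, "z": 0, "rx": 0, "ry": 0, "rz": 6.5, "gripper": 1}, {"x": 2, "y": 3, "z": 0, "rx": 0, "ry": 0, "rz": 6.5, "gripper": 1}])

```text
clock: 2.6
ee_pos: [0.4278, -0.1995, 0.2515]
tcp_rot: [-2.215, 2.228, -0.001]
contact_force: [0.9, 0.2, 0.7]
opening: 0.0853
finger_force: 0.0
```

```bash
python3 - <<'E'
from h import *
st=arm.sense(); s=vision.snapshot('wrist'); cv2.imwrite('pics/w2.png',cv2.resize(s['img'],(800,600),interpolation=cv2.INTER_CUBIC))
np.savez('w2.npz',pos=st['ee_pos'],rot=st['tcp_rot'])
M=R.from_rotvec(st['tcp_rot']).as_matrix(); print(st['clock'],st['ee_pos'],np.round(M,3),st['joint_positions'].round(2))
print(np.degrees(np.arctan2(M[1,1],M[0,1])))
for t in ['holder0','bracket0']:
    for r in models.outline_of(s,t):
        print(t,round(r['p'],2),np.round(r['rect']),np.round(onz(s,[r['rect'][:2]],0.04,st)[0],3))
E
```

```text
2.6 [ 0.42781002 -0.1995097   0.25153364] [[-0.006 -1.     0.001]
 [-1.     0.006 -0.   ]
 [ 0.    -0.001 -1.   ]] [-0.1   0.09 -0.04  0.   -1.44  0.1 ]
179.6744677026927
holder0 0.6 [259.  32.  42.  57.] [ 0.424 -0.35   0.04 ]
bracket0 0.85 [266. 144.  47.  54.] [ 0.416 -0.225  0.04 ]
```

View pics/w2.png

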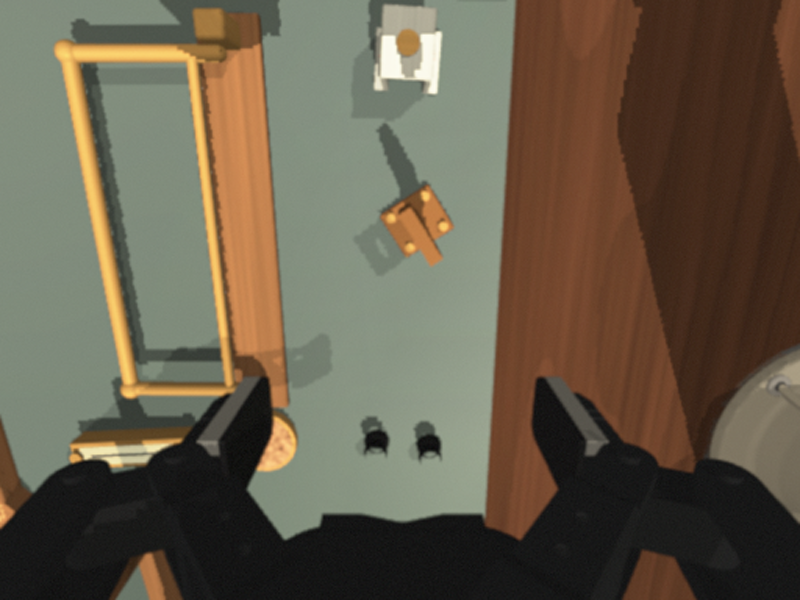

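The wrist picture shows the gate at left, with corners at (68,50) and (130,390). The right holder is at (408,50) with its legs apart along world x, so it is already aligned with the gate. The right bracket at (417,220) has its eye plate running (405,210)-(437,260).

>>> apply_moves(commands=[{"x": 3.1, "y": 0.2, "z": -2, "rx": 0, "ry": 0, "rz": 0, "gripper": 0.55}, {"x": 3.1, "y": 0.2, "z": -2, "rx": 0, "ry": 0, "rz": 0, "gripper": 0.55}, {"x": 3.1, "y": 0.2, "z": -2, "rx": 0, "ry": 0, "rz": 0, "gripper": 0.55}, {"x": 3.1, "y": 0.2, "z": -2, "rx": 0, "ry": 0, "rz": 0, "gripper": 0.55}, {"x": 3.1, "y": 0.2, "z": -2, "rx": 0, "ry": 0, "rz": 0, "gripper": 0.55}, {"x": 3.1, "y": 0.2, "z": -2, "rx": 0, "ry": 0, "rz": 0, "gripper": 0.55}, {"x": 3.1, "y": 0.2, "z": -2, "rx": 0, "ry": 0, "rz": 0, "gripper": 0.55}, {"x": 3.0, "y": 0.2, "z": -2, "rx": 0, "ry": 0, "rz": 0, "gripper": 0.55}, {"x": 0, "y": 0, "z": 0, "rx": 0, "ry": 0, "rz": 0, "gripper": 0.55}, {"x": 0, "y": 0, "z": 0, "rx": 0, "ry": 0, "rz": 0, "gripper": 0.55}])

```text
clock: 3.75
ee_pos: [0.6737, -0.1858, 0.09]
tcp_rot: [2.207, -2.233, -0.002]
contact_force: [-0.8, -0.5, 0.5]
opening: 0.0466
finger_force: 0.0
```

```bash
python3 - <<'E'
from h import *
st=arm.sense(); print(st['ee_pos'],st['tcp_rot'],st['opening'])
s=vision.snapshot('wrist'); sc=vision.snapshot('scene'); tp=vision.snapshot('top')
# bar location from earlier wrist picture w2
d=np.load('w2.npz'); o={'ee_pos':d['pos'],'tcp_rot':d['rot']}
f=lambda l,z:np.round(onz(s,[(u*.64,v*.64) for u,v in l],z,o),4).tolist()
print('bar',f([(68,50),(130,390)],.03))
print('plate',f([(405,210),(437,260)],.091),'screws',f([(393,218),(426,195),(444,226),(411,248)],.010))
print('holder crown',f([(408,43)],.06),f([(380,75),(380,32),(441,32),(436,80)],.06))
E
```

```text
[ 0.6736885  -0.18580567  0.08997698] [ 2.20696825 -2.23322044 -0.00238072] 0.04663201501001959
bar [[0.6713, -0.354, 0.03], [0.6769, -0.0756, 0.03]]
plate [[0.4249, -0.2423, 0.091], [0.4029, -0.208, 0.091]] screws [[0.4346, -0.2273, 0.01], [0.4066, -0.2463, 0.01], [0.3909, -0.2202, 0.01], [0.4193, -0.2013, 0.01]]
holder crown [[0.4222, -0.3493, 0.06]] [[0.4413, -0.3299, 0.06], [0.4407, -0.3559, 0.06], [0.4002, -0.3557, 0.06], [0.4031, -0.3266, 0.06]]
```

>>> apply_moves(commands=[{"x": 0, "y": 0, "z": -2.5, "rx": 0, "ry": 0, "rz": 0, "gripper": 0.55}, {"x": 0, "y": 0, "z": -2.5, "rx": 0, "ry": 0, "rz": 0, "gripper": 0.55}, {"x": 0, "y": 0, "z": -2.0, "rx": 0, "ry": 0, "rz": 0, "gripper": 0.55}, {"x": 0, "y": 0, "z": -0.6, "rx": 0, "ry": 0, "rz": 0, "gripper": 0.55}, {"x": 0, "y": 0, "z": 0, "rx": 0, "ry": 0, "rz": 0, "gripper": 0.1}, {"x": 0, "y": 0, "z": 0, "rx": 0, "ry": 0, "rz": 0, "gripper": 0.1}, {"x": 0, "y": 0, "z": 0, "rx": 0, "ry": 0, "rz": 0, "gripper": 0.1}, {"x": 0, "y": 0, "z": 0, "rx": 0, "ry": 0, "rz": 0, "gripper": 0.1}, {"x": 0, "y": 0, "z": 0, "rx": 0, "ry": 0, "rz": 0, "gripper": 0.1}, {"x": 0, "y": 0, "z": 0, "rx": 0, "ry": 0, "rz": 0, "gripper": 0.1}], squeeze=25)

```text
clock: 4.9
ee_pos: [0.6743, -0.1852, 0.0173]
tcp_rot: [-2.21, 2.233, -0.002]
contact_force: [-4.5, 1.4, 6.8]
opening: 0.0111
finger_force: 25.0
```

>>> apply_moves(commands=[{"x": -0.04, "y": 0, "z": 0.92, "rx": 0, "ry": 0, "rz": 0, "gripper": 0.1}, {"x": -0.11, "y": 0, "z": 0.91, "rx": 0, "ry": 0, "rz": 0, "gripper": 0.1}, {"x": -0.19, "y": 0, "z": 0.9, "rx": 0, "ry": 0, "rz": 0, "gripper": 0.1}, {"x": -0.26, "y": 0, "z": 0.88, "rx": 0, "ry": 0, "rz": 0, "gripper": 0.1}, {"x": -0.34, "y": 0, "z": 0.85, "rx": 0, "ry": 0, "rz": 0, "gripper": 0.1}, {"x": -0.41, "y": 0, "z": 0.82, "rx": 0, "ry": 0, "rz": 0, "gripper": 0.1}, {"x": -0.47, "y": 0, "z": 0.79, "rx": 0, "ry": 0, "rz": 0, "gripper": 0.1}, {"x": -0.54, "y": 0, "z": 0.74, "rx": 0, "ry": 0, "rz": 0, "gripper": 0.1}, {"x": -0.6, "y": 0, "z": 0.7, "rx": 0, "ry": 0, "rz": 0, "gripper": 0.1}, {"x": -0.65, "y": 0, "z": 0.64, "rx": 0, "ry": 0, "rz": 0, "gripper": 0.1}])

```text
clock: 5.9
ee_pos: [0.6413, -0.1848, 0.1002]
tcp_rot: [-2.207, 2.228, -0.011]
contact_force: [9.0, -0.8, 0.3]
opening: 0.0109
finger_force: 24.4
```

```bash
python3 - <<'E'
from h import *
s=vision.snapshot('scene')
for r in models.recognise(s,'gate')[:2]: print(r)
E
```

```text
{'rect': [180.4, 177.2, 104.6, 57.9], 'p': 0.64}
{'rect': [187.2, 182.6, 120.3, 79.4], 'p': 0.35}
```

>>> apply_moves(commands=[{"x": -0.71, "y": 0, "z": 0.59, "rx": 0, "ry": 0, "rz": 0, "gripper": 0.1}, {"x": -0.75, "y": 0, "z": 0.53, "rx": 0, "ry": 0, "rz": 0, "gripper": 0.1}, {"x": -0.79, "y": 0, "z": 0.46, "rx": 0, "ry": 0, "rz": 0, "gripper": 0.1}, {"x": -0.83, "y": 0, "z": 0.39, "rx": 0, "ry": 0, "rz": 0, "gripper": 0.1}, {"x": -0.86, "y": 0, "z": 0.32, "rx": 0, "ry": 0, "rz": 0, "gripper": 0.1}, {"x": -0.88, "y": 0, "z": 0.25, "rx": 0, "ry": 0, "rz": 0, "gripper": 0.1}, {"x": -0.9, "y": 0, "z": 0.18, "rx": 0, "ry": 0, "rz": 0, "gripper": 0.1}, {"x": -0.92, "y": 0, "z": 0.1, "rx": 0, "ry": 0, "rz": 0, "gripper": 0.1}, {"x": -0.92, "y": 0, "z": 0.02, "rx": 0, "ry": 0, "rz": 0, "gripper": 0.1}, {"x": -0.95, "y": 0, "z": -0.05, "rx": 0, "ry": 0, "rz": 0, "gripper": 0.1}])

```text
clock: 7.0
ee_pos: [0.5571, -0.1839, 0.1303]
tcp_rot: [-2.206, 2.225, -0.014]
contact_force: [2.0, 6.4, 15.3]
opening: 0.0107
finger_force: 27.6
```

>>> apply_moves(commands=[{"x": -0.3, "y": 0, "z": -0.05, "rx": 0, "ry": 0, "rz": 0, "gripper": 0.1}, {"x": -0.2, "y": 0, "z": -0.05, "rx": 0, "ry": 0, "rz": 0, "gripper": 0.1}, {"x": 0, "y": 0, "z": 0, "rx": 0, "ry": 0, "rz": 0, "gripper": 0.1}, {"x": 0, "y": 0, "z": 0, "rx": 0, "ry": 0, "rz": 0, "gripper": 0.1}, {"x": 0, "y": 0, "z": 0, "rx": 0, "ry": 0, "rz": 0, "gripper": 0.1}, {"x": 0, "y": 0, "z": 0, "rx": 0, "ry": 0, "rz": 0, "gripper": 0.1}, {"x": 0, "y": 0, "z": 0, "rx": 0, "ry": 0, "rz": 0, "gripper": 0.1}, {"x": 0, "y": 0, "z": 0, "rx": 0, "ry": 0, "rz": 0, "gripper": 0.1}, {"x": 0, "y": 0, "z": 0, "rx": 0, "ry": 0, "rz": 0, "gripper": 0.1}, {"x": 0, "y": 0, "z": 0, "rx": 0, "ry": 0, "rz": 0, "gripper": 0.1}])

```text
clock: 8.0
ee_pos: [0.5512, -0.1839, 0.1293]
tcp_rot: [-2.207, 2.226, -0.012]
contact_force: [0.0, 8.1, 20.3]
opening: 0.0107
finger_force: 28.1
```

>>> apply_moves(commands=[{"x": 0, "y": 0, "z": 0, "rx": 0, "ry": 0, "rz": 0, "gripper": 0.5}, {"x": 0, "y": 0, "z": 0, "rx": 0, "ry": 0, "rz": 0, "gripper": 0.5}, {"x": 0, "y": 0, "z": 0, "rx": 0, "ry": 0, "rz": 0, "gripper": 0.5}, {"x": 0, "y": 0, "z": 3, "rx": 0, "ry": 0, "rz": 0, "gripper": 0.5}, {"x": 0, "y": 0, "z": 4, "rx": 0, "ry": 0, "rz": 0, "gripper": 0.8}, {"x": -2.5, "y": 0, "z": 3, "rx": 0, "ry": 0, "rz": 0, "gripper": 0.8}, {"x": -2.5, "y": 0, "z": 0, "rx": 0, "ry": 0, "rz": 0, "gripper": 0.8}, {"x": -2.5, "y": -1, "z": 0, "rx": 0, "ry": 0, "rz": 0, "gripper": 0.8}, {"x": -2.5, "y": -1, "z": 0, "rx": 0, "ry": 0, "rz": 0, "gripper": 0.8}, {"x": -2.5, "y": -1, "z": 0, "rx": 0, "ry": 0, "rz": 0, "gripper": 0.8}])

```text
clock: 9.0
ee_pos: [0.4212, -0.2151, 0.2231]
tcp_rot: [2.209, -2.232, -0.003]
contact_force: [-0.3, -0.0, 0.0]
opening: 0.0682
finger_force: 0.0
```

```bash
cat > look.py <<'E'
from h import *
import sys
st=arm.sense(); s=vision.snapshot('wrist'); tp=vision.snapshot('top'); sc=vision.snapshot('scene')
M=R.from_rotvec(st['tcp_rot']).as_matrix(); print(st['clock'],st['ee_pos'].round(4),'yaw y',np.degrees(np.arctan2(M[1,1],M[0,1])).round(2),'open',st['opening'].round(4))
# fits: yaw via min-area rect of the outline projected to the given height
for t,z in [('holder0',.06),('bracket0',.05)]:
  for nm,im in [('wrist',s),('top',tp),('scene',sc)]:
    for r in models.outline_of(im,t):
        if r['p']>.4: print(nm,t,round(r['p'],2),np.round(r['rect']),np.round(onz(im,[r['rect'][:2]],z/2+.01,st)[0],3))
if len(sys.argv)>1:
    im={'wrist':s,'top':tp,'scene':sc}[sys.argv[1]]['img']; x0,y0,x1,y1=map(int,sys.argv[3:7]) if len(sys.argv)>3 else (0,0,512,384)
    k=min(800/(x1-x0),600/(y1-y0)); cv2.imwrite('pics/'+sys.argv[2],cv2.resize(im[y0:y1,x0:x1],None,fx=k,fy=k,interpolation=cv2.INTER_CUBIC)); print('zoom',k)
    np.savez(sys.argv[2]+'.npz',pos=st['ee_pos'],rot=st['tcp_rot'])
E
python3 look.py wrist w3.png
```

```text
Traceback (most recent call last):
  File "look.py", line 4, in <module>
    M=R.from_rotvec(st['tcp_rot']).as_matrix(); print(st['clock'],st['ee_pos'].round(4),'yaw y',np.degrees(np.arctan2(M[1,1],M[0,1])).round(2),'open',st['opening'].round(4))
                                                                                                                                                      ^^^^^^^^^^^^^^^^^^^
AttributeError: 'float' object has no attribute 'round'
```

```bash
sed -i "s/st\['opening'\].round(4)/st['opening']/" look.py; python3 look.py wrist w3.png
```

```text
9.15 [ 0.4215 -0.2153  0.2237] yaw y 179.31 open 0.06837708758131626
wrist holder0 0.78 [256.  43.  48.  62.] [ 0.42  -0.349  0.04 ]
top holder0 0.52 [130. 222.  18.  15.] [0.444 0.362 0.04 ]
scene holder0 0.79 [191. 124.  22.  23.] [ 0.429 -0.343  0.04 ]
scene holder0 0.67 [226. 138.  16.  32.] [ 0.413 -0.227  0.04 ]
wrist bracket0 0.68 [262. 164.  46.  60.] [ 0.415 -0.221  0.035]
top bracket0 0.72 [173. 225.  21.  17.] [0.439 0.236 0.035]
scene bracket0 0.95 [226. 139.  20.  30.] [ 0.412 -0.229  0.035]
scene bracket0 0.81 [366. 226.  25.  40.] [0.44  0.233 0.035]
zoom 1.5625
```

View pics/w3.png

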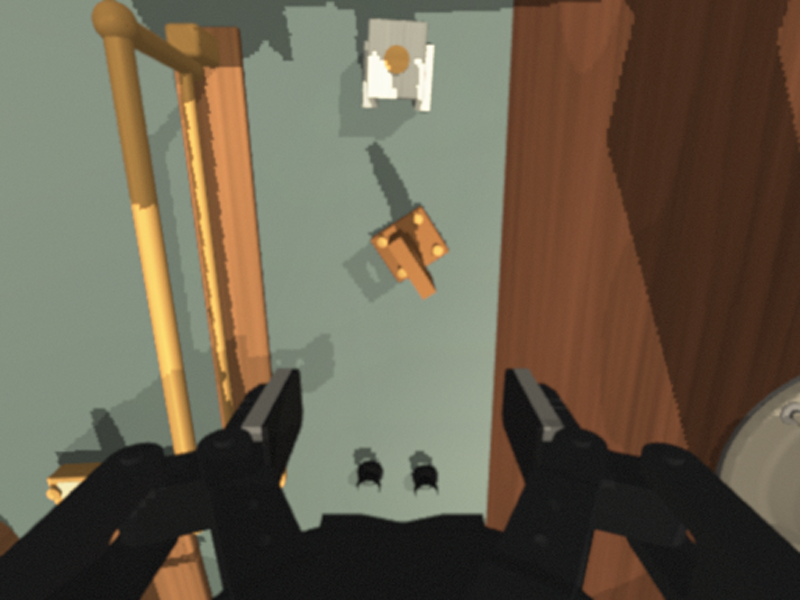

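The wrist picture shows the gate standing (its bar runs from (115,20) to (185,440)), the right holder's crown at (398,60), and the right bracket's plate running (395,240)-(430,295).

```bash
python3 - <<'E'
from h import *
s=vision.snapshot('wrist'); st=arm.sense()
f=lambda l,z:np.round(onz(s,[(u*.64,v*.64) for u,v in l],z,st),4).tolist()
print('crown',f([(370,18),(428,23),(425,100),(366,97),(397,59)],.06))
print('bar',f([(115,20),(153,250),(176,400)],.139))
print('plate',f([(393,240),(430,293)],.091),'screws',f([(381,242),(418,218),(438,250),(402,272)],.010))
E
```

```text
crown [[0.44, -0.3718, 0.06], [0.405, -0.3688, 0.06], [0.4066, -0.3257, 0.06], [0.4439, -0.3279, 0.06], [0.424, -0.3493, 0.06]]
bar [[0.55, -0.3512, 0.139], [0.5509, -0.2465, 0.139], [0.553, -0.1593, 0.139]]
plate [[0.4278, -0.2421, 0.091], [0.4046, -0.2075, 0.091]] screws [[0.4391, -0.2269, 0.01], [0.4093, -0.2457, 0.01], [0.3932, -0.2198, 0.01], [0.4225, -0.2019, 0.01]]
```

>>> apply_moves(commands=[{"x": 0.1, "y": -3.4, "z": 0, "rx": 0, "ry": 0, "rz": -2, "gripper": 0.75}, {"x": 0.1, "y": -3.4, "z": -1, "rx": 0, "ry": 0, "rz": -2.3, "gripper": 0.75}, {"x": 0.05, "y": -3.3, "z": -2, "rx": 0, "ry": 0, "rz": 0, "gripper": 0.75}, {"x": 0, "y": -3.3, "z": -3, "rx": 0, "ry": 0, "rz": 0, "gripper": 0.75}, {"x": 0, "y": 0, "z": -3, "rx": 0, "ry": 0, "rz": 0, "gripper": 0.75}, {"x": 0, "y": 0, "z": -3, "rx": 0, "ry": 0, "rz": 0, "gripper": 0.75}, {"x": 0, "y": 0, "z": -3, "rx": 0, "ry": 0, "rz": 0, "gripper": 0.75}, {"x": 0, "y": 0, "z": -2.5, "rx": 0, "ry": 0, "rz": 0, "gripper": 0.75}, {"x": 0, "y": 0, "z": -2.2, "rx": 0, "ry": 0, "rz": 0, "gripper": 0.75}, {"x": 0, "y": 0, "z": 0, "rx": 0, "ry": 0, "rz": 0, "gripper": 0.75}])

```text
clock: 10.65
ee_pos: [0.4234, -0.3476, 0.0236]
tcp_rot: [2.122, -2.313, -0.01]
contact_force: [-0.3, -0.3, 0.5]
opening: 0.0638
finger_force: 0.0
```

>>> apply_moves(commands=[{"x": 0, "y": 0, "z": 0, "rx": 0, "ry": 0, "rz": 0, "gripper": 0.35}, {"x": 0, "y": 0, "z": 0, "rx": 0, "ry": 0, "rz": 0, "gripper": 0.35}, {"x": 0, "y": 0, "z": 0, "rx": 0, "ry": 0, "rz": 0, "gripper": 0.35}, {"x": 0, "y": 0, "z": 0, "rx": 0, "ry": 0, "rz": 0, "gripper": 0.35}, {"x": 0, "y": 0, "z": 0, "rx": 0, "ry": 0, "rz": 0, "gripper": 0.35}, {"x": 0, "y": 0, "z": 2, "rx": 0, "ry": 0, "rz": 0, "gripper": 0.35}, {"x": 0, "y": 0, "z": 4, "rx": 0, "ry": 0, "rz": 0, "gripper": 0.35}, {"x": 0, "y": 0, "z": 5, "rx": 0, "ry": 0, "rz": 0, "gripper": 0.35}, {"x": 0, "y": 0, "z": 5, "rx": 0, "ry": 0, "rz": 0, "gripper": 0.35}, {"x": 0, "y": 0, "z": 4, "rx": 0, "ry": 0, "rz": 4, "gripper": 0.35}], squeeze=35)

```text
clock: 11.65
ee_pos: [0.4255, -0.349, 0.2301]
tcp_rot: [-2.204, 2.237, -0.004]
contact_force: [0.8, -0.4, -1.2]
opening: 0.0357
finger_force: 35.5
```

```bash
python3 look.py scene s4.png 110 60 310 210
```

```text
11.65 [ 0.4255 -0.349   0.2301] yaw y 179.15 open 0.035732514681166956
wrist holder0 0.68 [255. 252.  84. 124.] [ 0.429 -0.238  0.04 ]
top holder0 0.67 [133. 220.  21.  14.] [0.45  0.355 0.04 ]
scene holder0 0.83 [182.  70.  23.  29.] [ 0.267 -0.516  0.04 ]
scene holder0 0.68 [413. 257.  28.  32.] [0.456 0.365 0.04 ]
scene holder0 0.57 [317. 280. 153. 139.] [0.641 0.21  0.04 ]
top bracket0 0.76 [330. 240.  19.  20.] [ 0.407 -0.22   0.035]
top bracket0 0.54 [176. 224.  20.  20.] [0.443 0.23  0.035]
scene bracket0 0.8 [226. 138.  16.  33.] [ 0.409 -0.23   0.035]
scene bracket0 0.6 [366. 229.  24.  31.] [0.447 0.236 0.035]
zoom 4.0
```

View pics/s4.png

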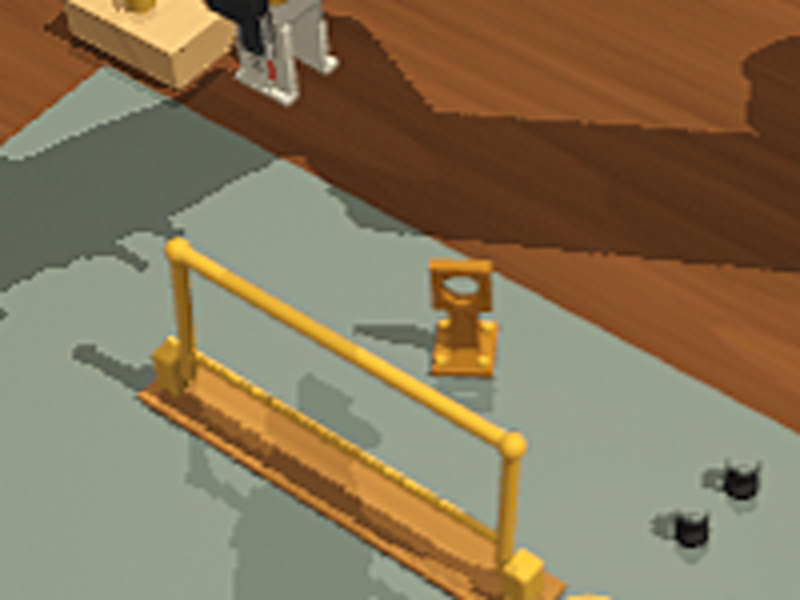

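The scene picture shows the gate upright, with its bar from (178,250) to (512,443). The holder hangs straight in the gripper at (285,50). Next I move it over the bar.

>>> apply_moves(commands=[{"x": 2, "y": 1.3, "z": 0, "rx": 0, "ry": 0, "rz": 0, "gripper": 0.35}, {"x": 2, "y": 1.3, "z": 0, "rx": 0, "ry": 0, "rz": 0, "gripper": 0.35}, {"x": 2.5, "y": 1.3, "z": 0, "rx": 0, "ry": 0, "rz": 0, "gripper": 0.35}, {"x": 2.5, "y": 1.3, "z": 0, "rx": 0, "ry": 0, "rz": 0, "gripper": 0.35}, {"x": 2, "y": 1.3, "z": 0, "rx": 0, "ry": 0, "rz": 0, "gripper": 0.35}, {"x": 1.5, "y": 1.4, "z": -1, "rx": 0, "ry": 0, "rz": 0, "gripper": 0.35}, {"x": 0, "y": 0, "z": -2, "rx": 0, "ry": 0, "rz": 0, "gripper": 0.35}, {"x": 0, "y": 0, "z": -1.5, "rx": 0, "ry": 0, "rz": 0, "gripper": 0.35}, {"x": 0, "y": 0, "z": 0, "rx": 0, "ry": 0, "rz": 0, "gripper": 0.35}, {"x": 0, "y": 0, "z": 0, "rx": 0, "ry": 0, "rz": 0, "gripper": 0.35}])

```text
clock: 13.1
ee_pos: [0.5501, -0.2699, 0.1813]
tcp_rot: [2.203, -2.238, -0.001]
contact_force: [-0.6, -0.8, 0.1]
opening: 0.0359
finger_force: 35.5
```

```bash
python3 look.py wrist w5.png
```

```text
13.1 [ 0.5501 -0.2699  0.1813] yaw y 179.1 open 0.035921460660283504
top holder0 0.53 [357. 193.   7.   6.] [ 0.546 -0.297  0.04 ]
top holder0 0.52 [131. 222.  19.  14.] [0.443 0.359 0.04 ]
top holder0 0.51 [259. 185.  28.  26.] [ 0.563 -0.01   0.04 ]
scene holder0 0.8 [412. 256.  28.  33.] [0.455 0.362 0.04 ]
scene holder0 0.61 [176. 126.  27.  30.] [ 0.46  -0.372  0.04 ]
wrist bracket0 0.89 [381. 222.  76.  77.] [ 0.414 -0.217  0.035]
wrist bracket0 0.55 [246. 199.  54. 272.] [ 0.561 -0.247  0.035]
top bracket0 0.58 [174. 224.  23.  19.] [0.443 0.233 0.035]
top bracket0 0.55 [318. 189.  72.  10.] [ 0.554 -0.184  0.035]
scene bracket0 0.7 [364. 230.  28.  35.] [0.453 0.233 0.035]
scene bracket0 0.68 [229. 139.  16.  31.] [ 0.408 -0.222  0.035]
zoom 1.5625
```

View pics/w5.png

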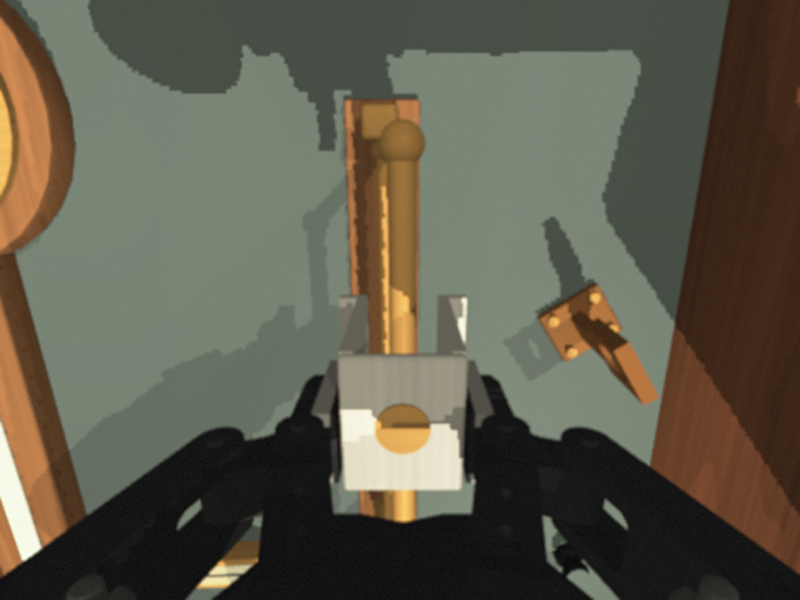

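The wrist picture shows the bar (column 403) centred between the holder's legs (columns 355 and 450). I lower it and let go.

>>> apply_moves(commands=[{"x": 0, "y": 0, "z": -2, "rx": 0, "ry": 0, "rz": 0, "gripper": 0.35}, {"x": 0, "y": 0, "z": -2, "rx": 0, "ry": 0, "rz": 0, "gripper": 0.35}, {"x": 0, "y": 0, "z": -1.2, "rx": 0, "ry": 0, "rz": 0, "gripper": 0.35}, {"x": 0, "y": 0, "z": -0.8, "rx": 0, "ry": 0, "rz": 0, "gripper": 0.35}, {"x": 0, "y": 0, "z": -0.4, "rx": 0, "ry": 0, "rz": 0, "gripper": 0.35}, {"x": 0, "y": 0, "z": -0.2, "rx": 0, "ry": 0, "rz": 0, "gripper": 0.35}, {"x": 0, "y": 0, "z": 0, "rx": 0, "ry": 0, "rz": 0, "gripper": 0.35}, {"x": 0, "y": 0, "z": 0, "rx": 0, "ry": 0, "rz": 0, "gripper": 0.35}, {"x": 0, "y": 0, "z": 0, "rx": 0, "ry": 0, "rz": 0, "gripper": 0.35}, {"x": 0, "y": 0, "z": 0, "rx": 0, "ry": 0, "rz": 0, "gripper": 0.35}])

```text
clock: 14.55
ee_pos: [0.551, -0.27, 0.1175]
tcp_rot: [-2.204, 2.238, -0.003]
contact_force: [-3.4, 2.5, 6.1]
opening: 0.0356
finger_force: 36.2
```

>>> apply_moves(commands=[{"x": 0, "y": 0, "z": 0, "rx": 0, "ry": 0, "rz": 0, "gripper": 0.65}, {"x": 0, "y": 0, "z": 0, "rx": 0, "ry": 0, "rz": 0, "gripper": 0.65}, {"x": 0, "y": 0, "z": 0, "rx": 0, "ry": 0, "rz": 0, "gripper": 0.65}, {"x": 0, "y": 0, "z": 2, "rx": 0, "ry": 0, "rz": 0, "gripper": 0.65}, {"x": 0, "y": 0, "z": 4, "rx": 0, "ry": 0, "rz": 0, "gripper": 0.65}, {"x": 0, "y": 0, "z": 4, "rx": 0, "ry": 0, "rz": -8, "gripper": 1}, {"x": -3, "y": 1, "z": 1, "rx": 0, "ry": 0, "rz": -8, "gripper": 1}, {"x": -3, "y": 1, "z": 0, "rx": 0, "ry": 0, "rz": -8, "gripper": 1}, {"x": -3, "y": 1, "z": 0, "rx": 0, "ry": 0, "rz": -8, "gripper": 1}, {"x": -3, "y": 1, "z": 0, "rx": 0, "ry": 0, "rz": -8, "gripper": 1}])

```text
clock: 15.55
ee_pos: [0.4294, -0.2296, 0.2256]
tcp_rot: [-1.297, 2.861, -0.0]
contact_force: [-0.8, 0.5, -0.2]
opening: 0.0856
finger_force: 0.0
```

>>> apply_moves(commands=[{"x": -1.4, "y": 0.5, "z": 0, "rx": 0, "ry": 0, "rz": -8, "gripper": 1}, {"x": 0, "y": 0, "z": 0, "rx": 0, "ry": 0, "rz": -8, "gripper": 1}, {"x": 0, "y": 0, "z": -4, "rx": 0, "ry": 0, "rz": 0, "gripper": 1}, {"x": 0, "y": 0, "z": -4, "rx": 0, "ry": 0, "rz": 0, "gripper": 1}, {"x": 0, "y": 0, "z": 0, "rx": 0, "ry": 0, "rz": 0, "gripper": 1}, {"x": 0, "y": 0, "z": 0, "rx": 0, "ry": 0, "rz": 0, "gripper": 1}, {"x": 0, "y": 0, "z": 0, "rx": 0, "ry": 0, "rz": 0, "gripper": 1}, {"x": 0, "y": 0, "z": 0, "rx": 0, "ry": 0, "rz": 0, "gripper": 1}, {"x": 0, "y": 0, "z": 0, "rx": 0, "ry": 0, "rz": 0, "gripper": 1}, {"x": 0, "y": 0, "z": 0, "rx": 0, "ry": 0, "rz": 0, "gripper": 1}])

```text
clock: 16.55
ee_pos: [0.4169, -0.225, 0.1464]
tcp_rot: [-0.895, 3.01, -0.001]
contact_force: [0.7, 0.5, -0.5]
opening: 0.0853
finger_force: 0.0
```

```bash
python3 look.py wrist w6.png
```

```text
16.55 [ 0.4169 -0.225   0.1464] yaw y 123.1 open 0.08533963736306151
wrist holder0 0.69 [ 95. 328.  48. 112.] [ 0.642 -0.285  0.04 ]
top holder0 0.87 [355. 191.  21.  16.] [ 0.552 -0.292  0.04 ]
top holder0 0.8 [130. 223.  20.  15.] [0.442 0.363 0.04 ]
scene holder0 0.82 [413. 258.  27.  32.] [0.458 0.365 0.04 ]
scene holder0 0.55 [178. 143.  26.  28.] [ 0.508 -0.324  0.04 ]
scene holder0 0.49 [284. 194.   8.   6.] [0.481 0.012 0.04 ]
wrist bracket0 0.81 [257. 185.  55.  60.] [ 0.414 -0.225  0.035]
top bracket0 0.72 [174. 223.  22.  23.] [0.444 0.235 0.035]
scene bracket0 0.91 [366. 229.  24.  37.] [0.449 0.236 0.035]
scene bracket0 0.74 [228. 140.  20.  32.] [ 0.413 -0.222  0.035]
zoom 1.5625
```

View pics/w6.png

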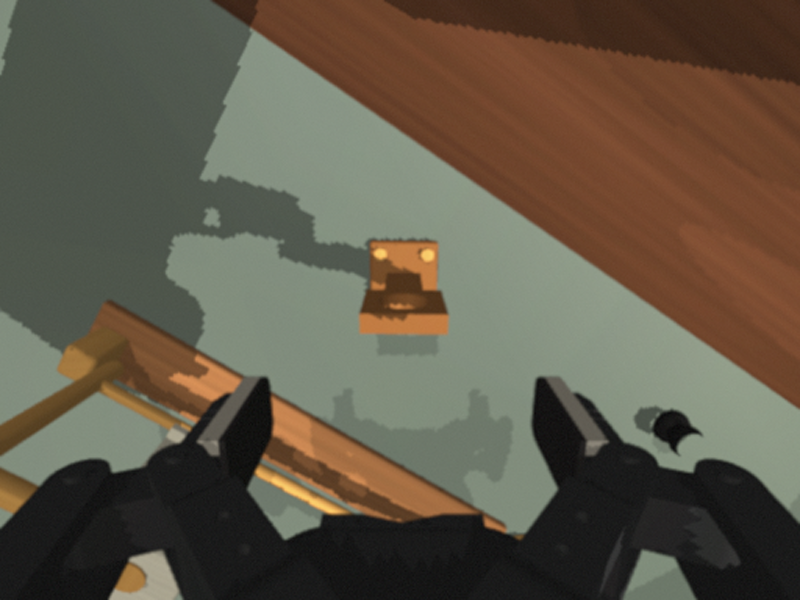

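The wrist picture shows the bracket aligned with the fingers: plate from (360,320) to (448,320), centred at column 404, between pads at 265 and 540. Next: descend and grasp.

>>> apply_moves(commands=[{"x": 0, "y": 0, "z": -3, "rx": 0, "ry": 0, "rz": 0, "gripper": 1}, {"x": 0, "y": 0, "z": -3, "rx": 0, "ry": 0, "rz": 0, "gripper": 1}, {"x": 0, "y": 0, "z": -2.5, "rx": 0, "ry": 0, "rz": 0, "gripper": 1}, {"x": 0, "y": 0, "z": -1, "rx": 0, "ry": 0, "rz": 0, "gripper": 1}, {"x": 0, "y": 0, "z": 0, "rx": 0, "ry": 0, "rz": 0, "gripper": 0.4}, {"x": 0, "y": 0, "z": 0, "rx": 0, "ry": 0, "rz": 0, "gripper": 0.4}, {"x": 0, "y": 0, "z": 0, "rx": 0, "ry": 0, "rz": 0, "gripper": 0.4}, {"x": 0, "y": 0, "z": 0, "rx": 0, "ry": 0, "rz": 0, "gripper": 0.4}, {"x": 0, "y": 0, "z": 0, "rx": 0, "ry": 0, "rz": 0, "gripper": 0.4}, {"x": 0, "y": 0, "z": 0, "rx": 0, "ry": 0, "rz": 0, "gripper": 0.4}], squeeze=45)

```text
clock: 18.0
ee_pos: [0.4175, -0.2251, 0.0522]
tcp_rot: [-0.895, 3.009, -0.002]
contact_force: [-1.5, 1.9, 6.3]
opening: 0.0417
finger_force: 45.3
```

>>> apply_moves(commands=[{"x": 0, "y": 0, "z": 3, "rx": 0, "ry": 0, "rz": 0, "gripper": 0.4}, {"x": 0, "y": 0, "z": 4, "rx": 0, "ry": 0, "rz": 0, "gripper": 0.4}, {"x": 0, "y": 0, "z": 4, "rx": 0, "ry": 0, "rz": 0, "gripper": 0.4}, {"x": 0, "y": 4, "z": 0, "rx": 0, "ry": 0, "rz": -5, "gripper": 0.4}, {"x": 0, "y": 4.5, "z": 0, "rx": 0, "ry": 0, "rz": -5, "gripper": 0.4}, {"x": 0, "y": 4.5, "z": 0, "rx": 0, "ry": 0, "rz": -5, "gripper": 0.4}, {"x": 1, "y": 4.5, "z": 0, "rx": 0, "ry": 0, "rz": -5, "gripper": 0.4}, {"x": 3, "y": 4, "z": 0, "rx": 0, "ry": 0, "rz": -5, "gripper": 0.4}, {"x": 3, "y": 4, "z": 0, "rx": 0, "ry": 0, "rz": -5, "gripper": 0.4}, {"x": 3, "y": 4, "z": 0, "rx": 0, "ry": 0, "rz": 0, "gripper": 0.4}])

```text
clock: 19.0
ee_pos: [0.517, 0.0721, 0.161]
tcp_rot: [-0.082, 3.14, 0.001]
contact_force: [1.2, -0.7, -1.6]
opening: 0.0412
finger_force: 47.0
```

```bash
python3 - <<'E'
from h import *
st=arm.sense(); s=vision.snapshot('wrist'); M=R.from_rotvec(st['tcp_rot']).as_matrix()
print(st['ee_pos'].round(4),np.degrees(np.arctan2(M[1,1],M[0,1])),M[:,2].round(3))
sc=vision.snapshot('scene'); tp=vision.snapshot('top')
a=cv2.resize(sc['img'][100:300,180:440],None,fx=1.92,fy=1.92,interpolation=cv2.INTER_CUBIC)   # 499x384
b=cv2.resize(tp['img'][100:260,100:300],(499,399),interpolation=cv2.INTER_CUBIC)
w=cv2.resize(s['img'],(300,225))
cv2.imwrite('pics/c7.png',np.hstack([a[:380,:400],b[:380,:400]]))
for k,im in [('scene',sc),('top',tp)]:
  for r in models.recognise(im,'bracket0'): print(k,np.round(r['rect']),r['p'])
E
```

```text
[0.517  0.0721 0.161 ] 92.98443435743613 [ 0.     0.001 -1.   ]
scene [366. 226.  26.  37.] 0.88
scene [300. 191.  27.  42.] 0.8
top [355. 192.  25.  15.] 0.42
top [179. 150. 124.  38.] 0.29
```

View pics/c7.png

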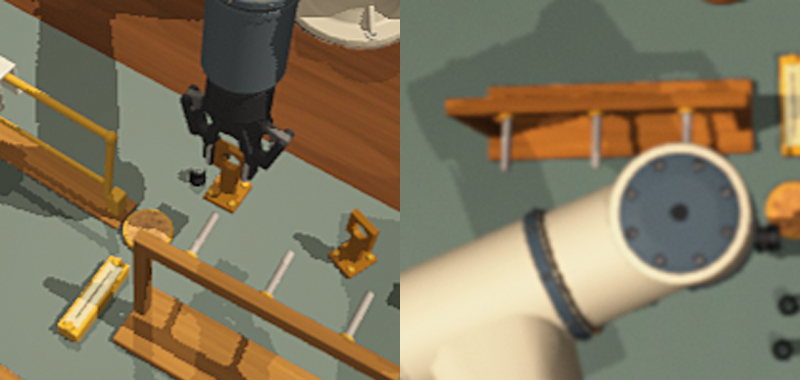

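The left panel shows the bracket hanging level in the gripper at (230,180), with peg R's tip at (215,215). Its eye height matches the peg. Align in y, then slide on.

>>> apply_moves(commands=[{"x": 1, "y": 1.1, "z": 0, "rx": 0, "ry": 0, "rz": 0, "gripper": 0.4}, {"x": 1, "y": 1.1, "z": 0, "rx": 0, "ry": 0, "rz": 0, "gripper": 0.4}, {"x": 1.2, "y": 1.05, "z": 0, "rx": 0, "ry": 0, "rz": 0, "gripper": 0.4}, {"x": 0, "y": 0, "z": 0, "rx": 0, "ry": 0, "rz": 0, "gripper": 0.4}, {"x": 1, "y": 0.05, "z": 0, "rx": 0, "ry": 0, "rz": 0, "gripper": 0.4}, {"x": 1, "y": 0.05, "z": 0, "rx": 0, "ry": 0, "rz": 0, "gripper": 0.4}, {"x": 1, "y": 0.05, "z": 0, "rx": 0, "ry": 0, "rz": 0, "gripper": 0.4}, {"x": 1, "y": 0.05, "z": 0, "rx": 0, "ry": 0, "rz": 0, "gripper": 0.4}, {"x": 1, "y": 0.05, "z": 0, "rx": 0, "ry": 0, "rz": 0, "gripper": 0.4}, {"x": 0, "y": 0, "z": 0, "rx": 0, "ry": 0, "rz": 0, "gripper": 0.4}])

```text
clock: 20.25
ee_pos: [0.5997, 0.105, 0.1601]
tcp_rot: [0.084, -3.14, 0.0]
contact_force: [-0.5, -0.4, -2.5]
opening: 0.0414
finger_force: 47.1
```

```bash
python3 - <<'E'
from h import *
st=arm.sense(); s=vision.snapshot('wrist'); print(st['ee_pos'].round(4),st['contact_force'].round(1))
sc=vision.snapshot('scene')
a=cv2.resize(sc['img'][150:270,260:380],(400,400),interpolation=cv2.INTER_CUBIC)
b=cv2.resize(s['img'],(400,300)); b=np.vstack([b,np.zeros((100,400,3),np.uint8)])
cv2.imwrite('pics/c8.png',np.hstack([a,b]))
E
```

```text
[0.5997 0.105  0.1601] [-0.5 -0.4 -2.5]
```

View pics/c8.png

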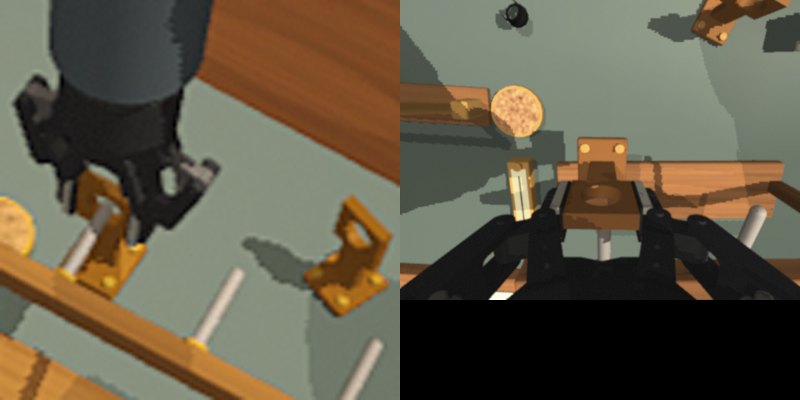

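The left panel shows the peg's tip inside the eye at (103,207). The wrist view shows the peg behind the plate, centred at column 603. Next: slide on, lower, release.

>>> apply_moves(commands=[{"x": 1, "y": 0.1, "z": 0, "rx": 0, "ry": 0, "rz": 0, "gripper": 0.4}, {"x": 1, "y": 0.1, "z": 0, "rx": 0, "ry": 0, "rz": 0, "gripper": 0.4}, {"x": 0.6, "y": 0.05, "z": -0.2, "rx": 0, "ry": 0, "rz": 0, "gripper": 0.4}, {"x": 0, "y": 0, "z": -0.3, "rx": 0, "ry": 0, "rz": 0, "gripper": 0.4}, {"x": 0, "y": 0, "z": -0.3, "rx": 0, "ry": 0, "rz": 0, "gripper": 0.4}, {"x": 0, "y": 0, "z": 0, "rx": 0, "ry": 0, "rz": 0, "gripper": 0.4}, {"x": 0, "y": 0, "z": 0, "rx": 0, "ry": 0, "rz": 0, "gripper": 0.4}, {"x": 0, "y": 0, "z": 0, "rx": 0, "ry": 0, "rz": 0, "gripper": 0.4}, {"x": 0, "y": 0, "z": 0, "rx": 0, "ry": 0, "rz": 0, "gripper": 0.4}, {"x": 0, "y": 0, "z": 0, "rx": 0, "ry": 0, "rz": 0, "gripper": 0.4}])

```text
clock: 21.35
ee_pos: [0.6245, 0.1077, 0.153]
tcp_rot: [-0.085, 3.14, 0.0]
contact_force: [-0.3, 0.3, 0.8]
opening: 0.041
finger_force: 47.4
```

>>> apply_moves(commands=[{"x": 0, "y": 0, "z": 0, "rx": 0, "ry": 0, "rz": 0, "gripper": 0.65}, {"x": 0, "y": 0, "z": 0, "rx": 0, "ry": 0, "rz": 0, "gripper": 0.65}, {"x": 0, "y": 0, "z": 0, "rx": 0, "ry": 0, "rz": 0, "gripper": 0.65}, {"x": 0, "y": 0, "z": 0, "rx": 0, "ry": 0, "rz": 0, "gripper": 0.65}, {"x": 0, "y": 0, "z": 1, "rx": 0, "ry": 0, "rz": 0, "gripper": 0.65}, {"x": 0, "y": 0, "z": 3, "rx": 0, "ry": 0, "rz": 0, "gripper": 0.65}, {"x": 0, "y": 0, "z": 4, "rx": 0, "ry": 0, "rz": 0, "gripper": 0.65}, {"x": -4, "y": 0, "z": 3, "rx": 0, "ry": 0, "rz": 0, "gripper": 1}, {"x": -4, "y": 2, "z": 0, "rx": 0, "ry": 0, "rz": 0, "gripper": 1}, {"x": -4, "y": 3, "z": 0, "rx": 0, "ry": 0, "rz": 0, "gripper": 1}])

```text
clock: 22.35
ee_pos: [0.504, 0.1573, 0.2647]
tcp_rot: [-0.081, 3.137, 0.002]
contact_force: [-0.5, 1.4, 1.0]
opening: 0.0855
finger_force: 0.0
```

>>> apply_moves(commands=[{"x": -3, "y": 4, "z": 0, "rx": 0, "ry": 0, "rz": 0, "gripper": 1}, {"x": -3, "y": 4, "z": 0, "rx": 0, "ry": 0, "rz": 0, "gripper": 1}, {"x": -3, "y": 4, "z": 0, "rx": 0, "ry": 0, "rz": 0, "gripper": 1}, {"x": -3, "y": 0, "z": 0, "rx": 0, "ry": 0, "rz": 0, "gripper": 1}, {"x": -2, "y": 0, "z": 0, "rx": 0, "ry": 0, "rz": 0, "gripper": 1}, {"x": 0, "y": 0, "z": 0, "rx": 0, "ry": 0, "rz": 0, "gripper": 1}, {"x": 0, "y": 0, "z": 0, "rx": 0, "ry": 0, "rz": 0, "gripper": 1}, {"x": 0, "y": 0, "z": 0, "rx": 0, "ry": 0, "rz": 0, "gripper": 1}, {"x": 0, "y": 0, "z": 0, "rx": 0, "ry": 0, "rz": 0, "gripper": 1}, {"x": 0, "y": 0, "z": 0, "rx": 0, "ry": 0, "rz": 0, "gripper": 1}])

```text
clock: 23.35
ee_pos: [0.365, 0.2774, 0.2625]
tcp_rot: [0.083, -3.14, 0.001]
contact_force: [-0.1, 0.6, 0.1]
opening: 0.0855
finger_force: 0.0
```

```bash
python3 look.py wrist w9.png
```

```text
23.35 [0.365  0.2774 0.2625] yaw y 93.04 open 0.08546662017177617
wrist holder0 0.75 [314. 218.  41.  42.] [0.436 0.361 0.04 ]
top holder0 0.71 [356. 192.  24.  20.] [ 0.549 -0.294  0.04 ]
top holder0 0.51 [131. 224.  22.  18.] [0.439 0.36  0.04 ]
scene holder0 0.71 [365. 228.  27.  38.] [0.452 0.233 0.04 ]
scene holder0 0.69 [413. 257.  25.  31.] [0.455 0.365 0.04 ]
scene holder0 0.63 [180. 142.  25.  28.] [ 0.502 -0.323  0.04 ]
wrist bracket0 0.95 [224. 217.  45.  55.] [0.442 0.237 0.035]
wrist bracket0 0.57 [ 99. 372.  32.  24.] [0.737 0.03  0.035]
top bracket0 0.66 [174. 224.  24.  18.] [0.442 0.233 0.035]
top bracket0 0.59 [216. 163.  17.  16.] [0.623 0.116 0.035]
scene bracket0 0.82 [367. 226.  28.  35.] [0.44  0.234 0.035]
scene bracket0 0.8 [290. 225.  22.  30.] [0.548 0.077 0.035]
zoom 1.5625
```

View pics/w9.png

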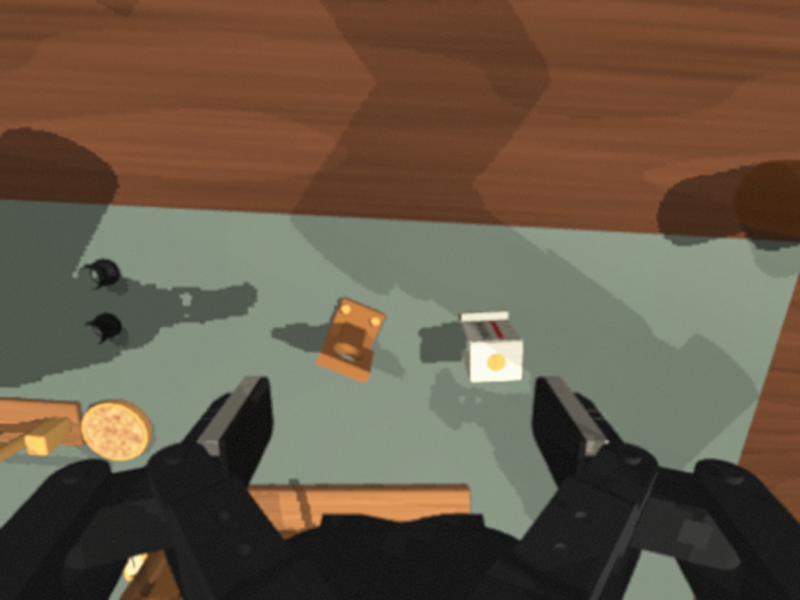

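The wrist picture shows bracket L at (350,340), with screws at (346,309) and (375,321). Holder L's crown is at (496,360), with its leg/foot towards -x at (485,316). The first bracket was released on peg R (scene rect (290,225)).

```bash
python3 - <<'E'
from h import *
s=vision.snapshot('wrist'); st=arm.sense()
f=lambda l,z:np.round(onz(s,[(u*.64,v*.64) for u,v in l],z,st),4)
def yaw(a): return np.degrees(np.arctan2(*(a[1]-a[0])[[1,0]])).round(1)
q=f([(468,338),(520,337),(523,380),(471,382),(496,362)],.06);print('crown',q.tolist(),yaw(q[:2]),yaw(q[[3,2]]),yaw(q[[0,3]]),yaw(q[[1,2]]))
q=f([(346,309),(375,321)],.01);print('screws',q.tolist(),yaw(q))
q=f([(344,298),(385,316)],.008);print('foot edge',q.tolist(),yaw(q))
q=f([(319,364),(367,381)],.091);print('plate front top',q.tolist(),yaw(q))
r=models.outline_of(s,'bracket0')[0]['region'].astype(np.uint8)
im=s['img'][175:265,190:380]; cv2.imwrite('pics/w10.png',cv2.resize(im,None,fx=4.2,fy=4.2,interpolation=cv2.INTER_CUBIC))
E
```

```text
crown [[0.4262, 0.3373, 0.06], [0.4231, 0.3805, 0.06], [0.4624, 0.3882, 0.06], [0.4666, 0.3438, 0.06], [0.4468, 0.3631, 0.06]] 94.1 95.4 9.1 11.1
screws [[0.423, 0.2298, 0.01], [0.4335, 0.2573, 0.01]] 69.1
foot edge [[0.413, 0.2275, 0.008], [0.4287, 0.2664, 0.008]] 68.0
plate front top [[0.4415, 0.2189, 0.091], [0.4541, 0.2563, 0.091]] 71.4
```

View pics/w10.png

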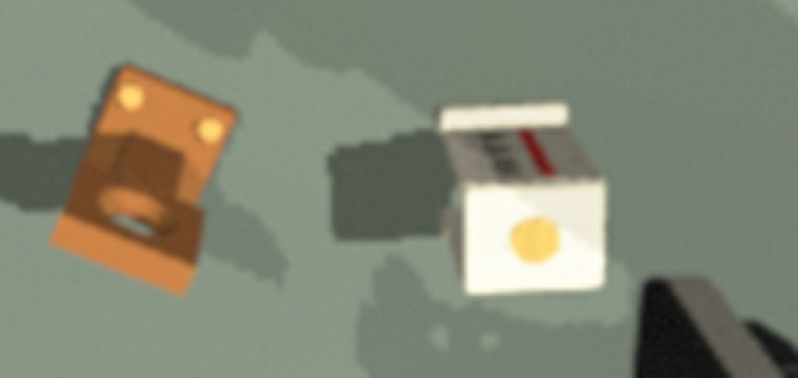

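The crop shows the plate's top strip, corners (65,212),(200,265),(187,296),(50,242), and the crown, corners (465,181),(606,178),(604,287),(466,293).

```bash
python3 - <<'E'
from h import *
s=vision.snapshot('wrist'); st=arm.sense()
f=lambda l,z:np.round(onz(s,[(190+u/4.2,175+v/4.2) for u,v in l],z,st),4)
def yaw(a): return np.degrees(np.arctan2(*(a[1]-a[0])[[1,0]])).round(1)
q=f([(65,212),(200,265),(187,296),(50,242)],.091);print('plate',q.tolist(),q.mean(0),yaw(q[:2]),yaw(q[[3,2]]))
q=f([(465,181),(606,178),(604,287),(466,293)],.06);print('crown',q.tolist(),q.mean(0),yaw(q[:2]),yaw(q[[3,2]]),yaw(q[[0,3]]),yaw(q[[1,2]]))
print(yaw(f([(130,97),(210,130)],.01)), st['joint_positions'].round(2))
E
```

```text
plate [[0.4316, 0.2204, 0.091], [0.4462, 0.2594, 0.091], [0.4563, 0.2559, 0.091], [0.4412, 0.2161, 0.091]] [0.443825 0.23795  0.091   ] 69.5 69.2
crown [[0.4286, 0.3391, 0.06], [0.4253, 0.3827, 0.06], [0.4626, 0.387, 0.06], [0.467, 0.3432, 0.06]] [0.445875 0.363    0.06    ] 94.3 95.7 6.1 6.6
69.2 [ 0.99  0.06 -0.04  0.   -1.46 -2.51]
```

>>> apply_moves(commands=[{"x": 2, "y": -1, "z": 0, "rx": 0, "ry": 0, "rz": -6, "gripper": 1}, {"x": 2, "y": -1, "z": -1, "rx": 0, "ry": 0, "rz": -6, "gripper": 1}, {"x": 2, "y": -1, "z": -2, "rx": 0, "ry": 0, "rz": -6, "gripper": 1}, {"x": 1.9, "y": -0.9, "z": -3, "rx": 0, "ry": 0, "rz": -5.7, "gripper": 1}, {"x": 0, "y": 0, "z": -3, "rx": 0, "ry": 0, "rz": 0, "gripper": 1}, {"x": 0, "y": 0, "z": -3, "rx": 0, "ry": 0, "rz": 0, "gripper": 1}, {"x": 0, "y": 0, "z": 0, "rx": 0, "ry": 0, "rz": 0, "gripper": 1}, {"x": 0, "y": 0, "z": 0, "rx": 0, "ry": 0, "rz": 0, "gripper": 1}, {"x": 0, "y": 0, "z": 0, "rx": 0, "ry": 0, "rz": 0, "gripper": 1}, {"x": 0, "y": 0, "z": 0, "rx": 0, "ry": 0, "rz": 0, "gripper": 1}])

```text
clock: 24.95
ee_pos: [0.4443, 0.2394, 0.1445]
tcp_rot: [0.561, 3.089, 0.004]
contact_force: [0.7, -0.9, 1.2]
opening: 0.0853
finger_force: 0.0
```

```bash
python3 - <<'E'
from h import *
st=arm.sense(); s=vision.snapshot('wrist'); M=R.from_rotvec(st['tcp_rot']).as_matrix()
print(st['ee_pos'].round(4),np.degrees(np.arctan2(M[1,1],M[0,1])),st['joint_positions'].round(2))
for r in models.recognise(s,'bracket0')[:2]: print(np.round(r['rect'],1),r['p'])
c=np.array([.4438,.238]);y=np.array([np.cos(np.radians(69.3)),np.sin(np.radians(69.3))])
print('expected plate edge px',proj(s,[[*(c+.021*y),.091],[*(c-.021*y),.091]],st).round(1).tolist())
for z in (.07,.09): print(z,onz(s,[models.recognise(s,'bracket0')[0]['rect'][:2]],z,st))
E
```

```text
[0.4443 0.2394 0.1445] 69.42187262167884 [ 0.81  0.21 -0.18  0.   -1.18 -2.74]
[250.8 190.2  56.3  59.8] 0.58
expected plate edge px [[282.4, 211.2], [225.2, 211.2]]
0.07 [[0.43376689 0.23906626 0.07      ]]
0.09 [[0.42822347 0.24157753 0.09      ]]
```

>>> apply_moves(commands=[{"x": 0, "y": 0, "z": -3, "rx": 0, "ry": 0, "rz": 0, "gripper": 1}, {"x": 0, "y": 0, "z": -3, "rx": 0, "ry": 0, "rz": 0, "gripper": 1}, {"x": 0, "y": 0, "z": -2.3, "rx": 0, "ry": 0, "rz": 0, "gripper": 1}, {"x": 0, "y": 0, "z": -1, "rx": 0, "ry": 0, "rz": 0, "gripper": 1}, {"x": 0, "y": 0, "z": 0, "rx": 0, "ry": 0, "rz": 0, "gripper": 0.4}, {"x": 0, "y": 0, "z": 0, "rx": 0, "ry": 0, "rz": 0, "gripper": 0.4}, {"x": 0, "y": 0, "z": 0, "rx": 0, "ry": 0, "rz": 0, "gripper": 0.4}, {"x": 0, "y": 0, "z": 0, "rx": 0, "ry": 0, "rz": 0, "gripper": 0.4}, {"x": 0, "y": 0, "z": 0, "rx": 0, "ry": 0, "rz": 0, "gripper": 0.4}, {"x": 0, "y": 0, "z": 0, "rx": 0, "ry": 0, "rz": 0, "gripper": 0.4}], squeeze=45)

```text
clock: 26.15
ee_pos: [0.4442, 0.2389, 0.0511]
tcp_rot: [0.561, 3.089, 0.002]
contact_force: [-1.0, -2.1, 5.6]
opening: 0.0415
finger_force: 45.4
```

>>> apply_moves(commands=[{"x": 0, "y": 0, "z": 3, "rx": 0, "ry": 0, "rz": 0, "gripper": 0.4}, {"x": 0, "y": 0, "z": 4, "rx": 0, "ry": 0, "rz": 0, "gripper": 0.4}, {"x": 0, "y": 0, "z": 3.8, "rx": 0, "ry": 0, "rz": 5, "gripper": 0.4}, {"x": 2, "y": 1, "z": 0, "rx": 0, "ry": 0, "rz": 5, "gripper": 0.4}, {"x": 2, "y": 1, "z": 0, "rx": 0, "ry": 0, "rz": 5, "gripper": 0.4}, {"x": 2, "y": 1, "z": 0, "rx": 0, "ry": 0, "rz": 5, "gripper": 0.4}, {"x": 2, "y": 1, "z": 0, "rx": 0, "ry": 0, "rz": 3.6, "gripper": 0.4}, {"x": 1.6, "y": 1.5, "z": 0, "rx": 0, "ry": 0, "rz": 0, "gripper": 0.4}, {"x": 0, "y": 0, "z": 0, "rx": 0, "ry": 0, "rz": 0, "gripper": 0.4}, {"x": 0, "y": 0, "z": 0, "rx": 0, "ry": 0, "rz": 0, "gripper": 0.4}])

```text
clock: 27.15
ee_pos: [0.5391, 0.2936, 0.1569]
tcp_rot: [0.082, -3.139, 0.001]
contact_force: [-0.3, -0.3, -2.6]
opening: 0.0414
finger_force: 46.4
```

```bash
python3 - <<'E'
from h import *
st=arm.sense(); sc=vision.snapshot('scene'); M=R.from_rotvec(st['tcp_rot']).as_matrix()
print(st['ee_pos'].round(4),np.degrees(np.arctan2(M[1,1],M[0,1])))
P=proj(sc,[[*(st['ee_pos'][:2]),.178],[.5885,.2968,.1825],[.6455,.3,.171]]);print(P)
im=cv2.resize(sc['img'][130:310,250:450],(800,720),interpolation=cv2.INTER_CUBIC)[:600]
cv2.imwrite('pics/c11.png',im)
E
```

```text
[0.5391 0.2936 0.1569] 92.98192848143083
[[382.48670539 236.53646901]
 [373.49266001 253.01301171]
 [360.76016853 276.875058  ]]
```

View pics/c11.png

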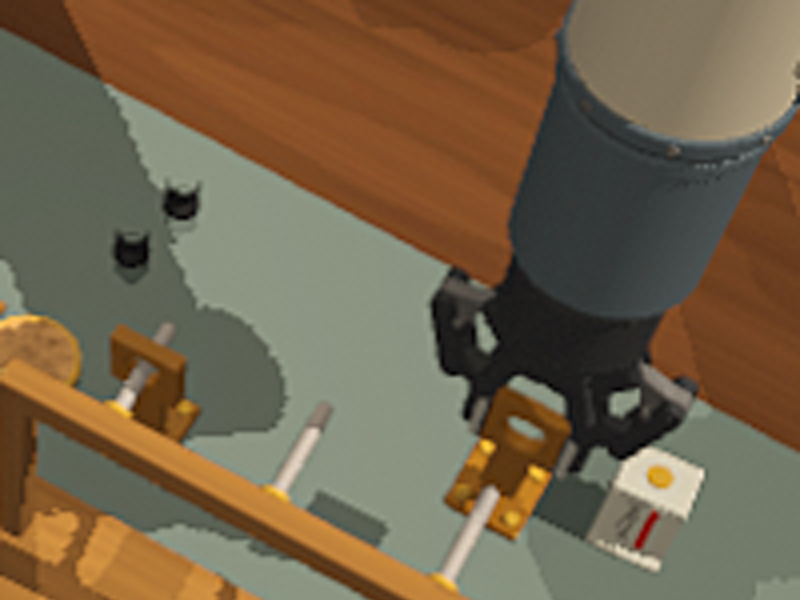

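The scene picture shows the first bracket hanging on its peg at (150,375). The second bracket's eye at (525,430) is in line with peg L (tip (490,492), base (445,585)). I slide it on.

>>> apply_moves(commands=[{"x": 0, "y": 0.05, "z": 0.2, "rx": 0, "ry": 0, "rz": 0, "gripper": 0.4}, {"x": 1, "y": 0.05, "z": 0, "rx": 0, "ry": 0, "rz": 0, "gripper": 0.4}, {"x": 1, "y": 0.05, "z": 0, "rx": 0, "ry": 0, "rz": 0, "gripper": 0.4}, {"x": 1, "y": 0.05, "z": 0, "rx": 0, "ry": 0, "rz": 0, "gripper": 0.4}, {"x": 1, "y": 0.05, "z": 0, "rx": 0, "ry": 0, "rz": 0, "gripper": 0.4}, {"x": 1, "y": 0.05, "z": 0, "rx": 0, "ry": 0, "rz": 0, "gripper": 0.4}, {"x": 0, "y": 0, "z": 0, "rx": 0, "ry": 0, "rz": 0, "gripper": 0.4}, {"x": 0, "y": 0, "z": 0, "rx": 0, "ry": 0, "rz": 0, "gripper": 0.4}, {"x": 0, "y": 0, "z": 0, "rx": 0, "ry": 0, "rz": 0, "gripper": 0.4}, {"x": 0, "y": 0, "z": 0, "rx": 0, "ry": 0, "rz": 0, "gripper": 0.4}])

```text
clock: 28.2
ee_pos: [0.5892, 0.2967, 0.1599]
tcp_rot: [-0.083, 3.14, 0.0]
contact_force: [0.2, 0.4, -2.0]
opening: 0.042
finger_force: 46.4
```

>>> apply_moves(commands=[{"x": 1, "y": 0.05, "z": 0, "rx": 0, "ry": 0, "rz": 0, "gripper": 0.4}, {"x": 1, "y": 0.05, "z": 0, "rx": 0, "ry": 0, "rz": 0, "gripper": 0.4}, {"x": 0.6, "y": 0.05, "z": -0.2, "rx": 0, "ry": 0, "rz": 0, "gripper": 0.4}, {"x": 0, "y": 0, "z": -0.3, "rx": 0, "ry": 0, "rz": 0, "gripper": 0.4}, {"x": 0, "y": 0, "z": -0.3, "rx": 0, "ry": 0, "rz": 0, "gripper": 0.4}, {"x": 0, "y": 0, "z": 0, "rx": 0, "ry": 0, "rz": 0, "gripper": 0.4}, {"x": 0, "y": 0, "z": 0, "rx": 0, "ry": 0, "rz": 0, "gripper": 0.4}, {"x": 0, "y": 0, "z": 0, "rx": 0, "ry": 0, "rz": 0, "gripper": 0.4}, {"x": 0, "y": 0, "z": 0, "rx": 0, "ry": 0, "rz": 0, "gripper": 0.4}, {"x": 0, "y": 0, "z": 0, "rx": 0, "ry": 0, "rz": 0, "gripper": 0.4}])

```text
clock: 29.2
ee_pos: [0.6155, 0.2982, 0.1519]
tcp_rot: [-0.082, 3.14, 0.0]
contact_force: [0.4, 0.8, -1.2]
opening: 0.0421
finger_force: 46.5
```

>>> apply_moves(commands=[{"x": 0, "y": 0, "z": 0, "rx": 0, "ry": 0, "rz": 0, "gripper": 0.65}, {"x": 0, "y": 0, "z": 0, "rx": 0, "ry": 0, "rz": 0, "gripper": 0.65}, {"x": 0, "y": 0, "z": 0, "rx": 0, "ry": 0, "rz": 0, "gripper": 0.65}, {"x": 0, "y": 0, "z": 0, "rx": 0, "ry": 0, "rz": 0, "gripper": 0.65}, {"x": 0, "y": 0, "z": 1, "rx": 0, "ry": 0, "rz": 0, "gripper": 0.65}, {"x": 0, "y": 0, "z": 3, "rx": 0, "ry": 0, "rz": 0, "gripper": 0.65}, {"x": 0, "y": 0, "z": 4, "rx": 0, "ry": 0, "rz": 0, "gripper": 0.65}, {"x": -4, "y": 0, "z": 3, "rx": 0, "ry": 0, "rz": 0, "gripper": 1}, {"x": -4, "y": 0, "z": 0, "rx": 0, "ry": 0, "rz": 0, "gripper": 1}, {"x": -4, "y": 0, "z": 0, "rx": 0, "ry": 0, "rz": 0, "gripper": 1}])

```text
clock: 30.2
ee_pos: [0.4948, 0.2983, 0.2636]
tcp_rot: [-0.081, 3.138, 0.004]
contact_force: [-0.6, 1.3, 0.1]
opening: 0.0852
finger_force: 0.0
```

>>> apply_moves(commands=[{"x": -3, "y": 0, "z": 0, "rx": 0, "ry": 0, "rz": 0, "gripper": 0.8}, {"x": -3, "y": 0, "z": 0, "rx": 0, "ry": 0, "rz": 0, "gripper": 0.8}, {"x": -3, "y": 0, "z": 0, "rx": 0, "ry": 0, "rz": 0, "gripper": 0.8}, {"x": -3, "y": 0, "z": 0, "rx": 0, "ry": 0, "rz": 0, "gripper": 0.8}, {"x": 0, "y": 0, "z": 0, "rx": 0, "ry": 0, "rz": 0, "gripper": 0.8}, {"x": 0, "y": 0, "z": 0, "rx": 0, "ry": 0, "rz": 0, "gripper": 0.8}, {"x": 0, "y": 0, "z": 0, "rx": 0, "ry": 0, "rz": 0, "gripper": 0.8}, {"x": 0, "y": 0, "z": 0, "rx": 0, "ry": 0, "rz": 0, "gripper": 0.8}, {"x": 0, "y": 0, "z": 0, "rx": 0, "ry": 0, "rz": 0, "gripper": 0.8}, {"x": 0, "y": 0, "z": 0, "rx": 0, "ry": 0, "rz": 0, "gripper": 0.8}])

```text
clock: 31.2
ee_pos: [0.3759, 0.298, 0.2614]
tcp_rot: [0.081, -3.14, 0.001]
contact_force: [-0.6, -0.1, -0.6]
opening: 0.0684
finger_force: 0.0
```

```bash
python3 - <<'E'
from h import *
st=arm.sense(); s=vision.snapshot('wrist'); sc=vision.snapshot('scene'); tp=vision.snapshot('top')
print(st['ee_pos'].round(4))
for r in models.outline_of(s,'holder0')[:2]: print(r['p'],np.round(r['rect'],1),onz(s,[r['rect'][:2]],.04,st))
c=np.round(models.outline_of(s,'holder0')[0]['rect'][:2]).astype(int); print(c)
x0=max(0,min(c[0]-50,412));y0=max(0,min(c[1]-50,284)); print(x0,y0)
a=cv2.resize(s['img'][y0:y0+100,x0:x0+100],(400,400),interpolation=cv2.INTER_CUBIC)
b=cv2.resize(sc['img'][150:350,180:380+0],(400,400),interpolation=cv2.INTER_CUBIC)
cv2.imwrite('pics/c12.png',np.hstack([a,b]))
E
```

```text
[0.3759 0.298  0.2614]
0.68 [301.9 210.8  37.5  45.4] [[0.43688707 0.36327947 0.04      ]]
[302 211]
252 161
```

View pics/c12.png

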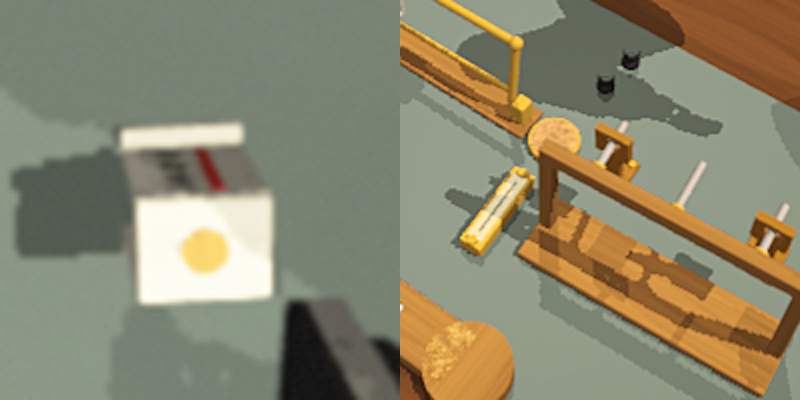

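The left panel shows holder L unmoved, with its crown centred at (204,247) in the crop. The right panel shows both brackets hanging on their pegs at (612,150) and (772,235). Next I turn and fetch the holder.

>>> apply_moves(commands=[{"x": 0.7, "y": 0.65, "z": 0, "rx": 0, "ry": 0, "rz": 7.7, "gripper": 0.8}, {"x": 0.7, "y": 0.65, "z": 0, "rx": 0, "ry": 0, "rz": 7.7, "gripper": 0.8}, {"x": 0.7, "y": 0.65, "z": 0, "rx": 0, "ry": 0, "rz": 7.7, "gripper": 0.8}, {"x": 0.7, "y": 0.65, "z": 0, "rx": 0, "ry": 0, "rz": 7.7, "gripper": 0.8}, {"x": 0.7, "y": 0.65, "z": 0, "rx": 0, "ry": 0, "rz": 7.7, "gripper": 0.8}, {"x": 0.7, "y": 0.65, "z": 0, "rx": 0, "ry": 0, "rz": 7.7, "gripper": 0.8}, {"x": 0.7, "y": 0.65, "z": 0, "rx": 0, "ry": 0, "rz": 7.7, "gripper": 0.8}, {"x": 0.7, "y": 0.65, "z": 0, "rx": 0, "ry": 0, "rz": 7.7, "gripper": 0.8}, {"x": 0.7, "y": 0.65, "z": 0, "rx": 0, "ry": 0, "rz": 7.7, "gripper": 0.8}, {"x": 0.7, "y": 0.65, "z": 0, "rx": 0, "ry": 0, "rz": 7.7, "gripper": 0.8}])

```text
clock: 32.45
ee_pos: [0.4458, 0.3634, 0.2616]
tcp_rot: [2.026, -2.401, 0.0]
contact_force: [-0.7, 0.3, -0.2]
opening: 0.0684
finger_force: 0.0
```

>>> apply_moves(commands=[{"x": 0, "y": 0, "z": -2, "rx": 0, "ry": 0, "rz": 7.7, "gripper": 0.8}, {"x": 0, "y": 0, "z": -3, "rx": 0, "ry": 0, "rz": 7.7, "gripper": 0.8}, {"x": 0, "y": 0, "z": -4, "rx": 0, "ry": 0, "rz": 0, "gripper": 0.8}, {"x": 0, "y": 0, "z": -3, "rx": 0, "ry": 0, "rz": 0, "gripper": 0.8}, {"x": 0, "y": 0, "z": 0, "rx": 0, "ry": 0, "rz": 0, "gripper": 0.8}, {"x": 0, "y": 0, "z": 0, "rx": 0, "ry": 0, "rz": 0, "gripper": 0.8}, {"x": 0, "y": 0, "z": 0, "rx": 0, "ry": 0, "rz": 0, "gripper": 0.8}, {"x": 0, "y": 0, "z": 0, "rx": 0, "ry": 0, "rz": 0, "gripper": 0.8}, {"x": 0, "y": 0, "z": 0, "rx": 0, "ry": 0, "rz": 0, "gripper": 0.8}, {"x": 0, "y": 0, "z": 0, "rx": 0, "ry": 0, "rz": 0, "gripper": 0.8}])

```text
clock: 33.45
ee_pos: [0.4457, 0.3634, 0.1424]
tcp_rot: [-2.323, 2.114, 0.0]
contact_force: [0.3, 0.2, -0.3]
opening: 0.0681
finger_force: 0.0
```

```bash
python3 - <<'E'
from h import *
st=arm.sense(); s=vision.snapshot('wrist'); M=R.from_rotvec(st['tcp_rot']).as_matrix()
print(st['ee_pos'].round(4),np.degrees(np.arctan2(M[1,1],M[0,1])))
for r in models.outline_of(s,'holder0')[:2]:
    print(r['p'],np.round(r['rect'],1),onz(s,[r['rect'][:2]],.055,st).round(4))
c=np.array([.446,.363]);a=np.radians(5.5);x=np.array([np.cos(a),np.sin(a)]);y=np.array([-np.sin(a),np.cos(a)])
P=proj(s,[[*(c+i*.018*x+j*.022*y),.06] for i in(-1,1) for j in (-1,1)],st);print(P.round(1).tolist())
im=s['img'].copy()
for p in P: cv2.circle(im,tuple(int(v) for v in p.round()),2,(0,0,255),-1)
cv2.imwrite('pics/c13.png',cv2.resize(im[100:300,130:390],(780,600)))
E
```

```text
[0.4457 0.3634 0.1424] -174.60262968990315
0.78 [256.1 184.9  54.   62.4] [[0.4471 0.3551 0.055 ]]
[[278.7, 169.8], [277.7, 220.3], [234.1, 170.0], [235.5, 220.4]]
```

View pics/c13.png

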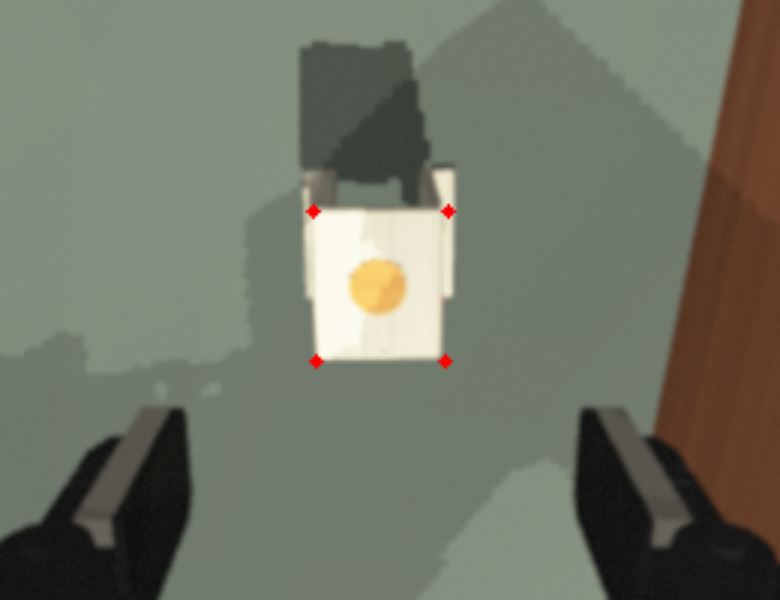

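The crown's predicted corners (red) match the picture, and the holder is centred between the fingers. I descend, grasp and lift.

>>> apply_moves(commands=[{"x": 0, "y": 0, "z": -3, "rx": 0, "ry": 0, "rz": 0, "gripper": 0.8}, {"x": 0, "y": 0, "z": -3, "rx": 0, "ry": 0, "rz": 0, "gripper": 0.8}, {"x": 0, "y": 0, "z": -3, "rx": 0, "ry": 0, "rz": 0, "gripper": 0.8}, {"x": 0, "y": 0, "z": -2, "rx": 0, "ry": 0, "rz": 0, "gripper": 0.8}, {"x": 0, "y": 0, "z": -0.7, "rx": 0, "ry": 0, "rz": 0, "gripper": 0.8}, {"x": 0, "y": 0, "z": 0, "rx": 0, "ry": 0, "rz": 0, "gripper": 0.35}, {"x": 0, "y": 0, "z": 0, "rx": 0, "ry": 0, "rz": 0, "gripper": 0.35}, {"x": 0, "y": 0, "z": 0, "rx": 0, "ry": 0, "rz": 0, "gripper": 0.35}, {"x": 0, "y": 0, "z": 0, "rx": 0, "ry": 0, "rz": 0, "gripper": 0.35}, {"x": 0, "y": 0, "z": 0, "rx": 0, "ry": 0, "rz": 0, "gripper": 0.35}], squeeze=35)

```text
clock: 34.55
ee_pos: [0.4463, 0.364, 0.0262]
tcp_rot: [-2.322, 2.112, -0.0]
contact_force: [-0.6, -0.0, 6.7]
opening: 0.0361
finger_force: 36.2
```

>>> apply_moves(commands=[{"x": 0, "y": 0, "z": 3, "rx": 0, "ry": 0, "rz": 0, "gripper": 0.35}, {"x": 0, "y": 0, "z": 4, "rx": 0, "ry": 0, "rz": 0, "gripper": 0.35}, {"x": 0, "y": 0, "z": 5, "rx": 0, "ry": 0, "rz": 0, "gripper": 0.35}, {"x": 0, "y": 0, "z": 5, "rx": 0, "ry": 0, "rz": 0, "gripper": 0.35}, {"x": 0, "y": 0, "z": 3.5, "rx": 0, "ry": 0, "rz": 0, "gripper": 0.35}, {"x": 0, "y": -4, "z": 0, "rx": 0, "ry": 0, "rz": -2, "gripper": 0.35}, {"x": 0, "y": -4, "z": 0, "rx": 0, "ry": 0, "rz": -2, "gripper": 0.35}, {"x": 0, "y": -4, "z": 0, "rx": 0, "ry": 0, "rz": -2.2, "gripper": 0.35}, {"x": 0, "y": -4, "z": 0, "rx": 0, "ry": 0, "rz": 0, "gripper": 0.35}, {"x": 0, "y": -4, "z": 0, "rx": 0, "ry": 0, "rz": 0, "gripper": 0.35}])

```text
clock: 35.55
ee_pos: [0.4447, 0.1615, 0.2294]
tcp_rot: [2.206, -2.236, -0.001]
contact_force: [1.3, 0.3, -1.5]
opening: 0.0354
finger_force: 35.8
```

>>> apply_moves(commands=[{"x": 0.5, "y": -4.2, "z": 0, "rx": 0, "ry": 0, "rz": 0, "gripper": 0.35}, {"x": 0.5, "y": -4.2, "z": 0, "rx": 0, "ry": 0, "rz": 0, "gripper": 0.35}, {"x": 1.2, "y": -4.2, "z": 0, "rx": 0, "ry": 0, "rz": 0, "gripper": 0.35}, {"x": 1.2, "y": -4.2, "z": 0, "rx": 0, "ry": 0, "rz": 0, "gripper": 0.35}, {"x": 1.5, "y": -4.2, "z": 0, "rx": 0, "ry": 0, "rz": 0, "gripper": 0.35}, {"x": 1.5, "y": -4, "z": 0, "rx": 0, "ry": 0, "rz": 0, "gripper": 0.35}, {"x": 2, "y": -4, "z": 0, "rx": 0, "ry": 0, "rz": 0, "gripper": 0.35}, {"x": 2.2, "y": -3.3, "z": 0, "rx": 0, "ry": 0, "rz": 0, "gripper": 0.35}, {"x": 0, "y": 0, "z": 0, "rx": 0, "ry": 0, "rz": 0, "gripper": 0.35}, {"x": 0, "y": 0, "z": 0, "rx": 0, "ry": 0, "rz": 0, "gripper": 0.35}])

```text
clock: 36.55
ee_pos: [0.5511, -0.1604, 0.2285]
tcp_rot: [2.203, -2.238, -0.003]
contact_force: [-0.1, 0.8, -1.7]
opening: 0.0354
finger_force: 35.8
```

```bash
python3 - <<'E'
from h import *
st=arm.sense(); s=vision.snapshot('wrist'); M=R.from_rotvec(st['tcp_rot']).as_matrix()
print(st['ee_pos'].round(4),np.degrees(np.arctan2(M[1,1],M[0,1])))
sc=vision.snapshot('scene')
a=cv2.resize(s['img'][:,100:412],(400,492))[:400]
b=cv2.resize(sc['img'][60:200,110:250],(400,400),interpolation=cv2.INTER_CUBIC)
cv2.imwrite('pics/c14.png',np.hstack([a,b]))
E
```

```text
[ 0.5511 -0.1604  0.2285] 179.08722481510827
```

View pics/c14.png

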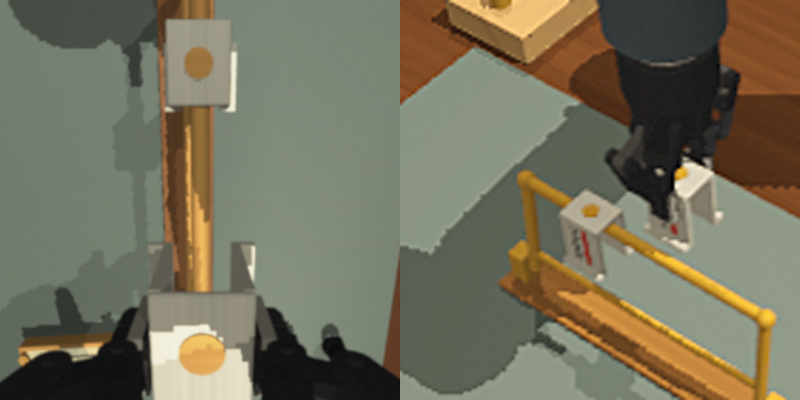

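The left panel shows the first holder astride the bar at (198,65), and the bar (column 201) centred between the held holder's legs (172 and 232). I lower it, release and retreat.

>>> apply_moves(commands=[{"x": 0.1, "y": 0, "z": -3, "rx": 0, "ry": 0, "rz": 0, "gripper": 0.35}, {"x": 0, "y": 0, "z": -2, "rx": 0, "ry": 0, "rz": 0, "gripper": 0.35}, {"x": 0, "y": 0, "z": -2, "rx": 0, "ry": 0, "rz": 0, "gripper": 0.35}, {"x": 0, "y": 0, "z": -2, "rx": 0, "ry": 0, "rz": 0, "gripper": 0.35}, {"x": 0, "y": 0, "z": -1.2, "rx": 0, "ry": 0, "rz": 0, "gripper": 0.35}, {"x": 0, "y": 0, "z": -0.6, "rx": 0, "ry": 0, "rz": 0, "gripper": 0.35}, {"x": 0, "y": 0, "z": -0.3, "rx": 0, "ry": 0, "rz": 0, "gripper": 0.35}, {"x": 0, "y": 0, "z": 0, "rx": 0, "ry": 0, "rz": 0, "gripper": 0.35}, {"x": 0, "y": 0, "z": 0, "rx": 0, "ry": 0, "rz": 0, "gripper": 0.35}, {"x": 0, "y": 0, "z": 0, "rx": 0, "ry": 0, "rz": 0, "gripper": 0.35}])

```text
clock: 37.65
ee_pos: [0.553, -0.1599, 0.1195]
tcp_rot: [-2.205, 2.236, -0.002]
contact_force: [0.0, -0.2, -2.2]
opening: 0.0355
finger_force: 35.9
```

>>> apply_moves(commands=[{"x": 0, "y": 0, "z": 0, "rx": 0, "ry": 0, "rz": 0, "gripper": 0.65}, {"x": 0, "y": 0, "z": 0, "rx": 0, "ry": 0, "rz": 0, "gripper": 0.65}, {"x": 0, "y": 0, "z": 0, "rx": 0, "ry": 0, "rz": 0, "gripper": 0.65}, {"x": 0, "y": 0, "z": 0, "rx": 0, "ry": 0, "rz": 0, "gripper": 0.65}, {"x": 0, "y": 0, "z": 2, "rx": 0, "ry": 0, "rz": 0, "gripper": 0.65}, {"x": 0, "y": 0, "z": 4, "rx": 0, "ry": 0, "rz": 0, "gripper": 0.65}, {"x": 0, "y": 0, "z": 4, "rx": 0, "ry": 0, "rz": 0, "gripper": 0.65}, {"x": -3, "y": 1, "z": 1, "rx": 0, "ry": 0, "rz": 0, "gripper": 0.65}, {"x": -4, "y": 2, "z": 0, "rx": 0, "ry": 0, "rz": 0, "gripper": 0.65}, {"x": -4, "y": 2, "z": 0, "rx": 0, "ry": 0, "rz": 0, "gripper": 0.65}])

```text
clock: 38.65
ee_pos: [0.4415, -0.1096, 0.2288]
tcp_rot: [-2.204, 2.238, -0.001]
contact_force: [0.2, 1.3, 0.6]
opening: 0.0555
finger_force: 0.0
```

```bash
python3 - <<'E'
from h import *
st=arm.sense(); print(st['ee_pos'],st['clock'])
for i in range(2):
  sc=vision.snapshot('scene'); tp=vision.snapshot('top'); w=vision.snapshot('wrist')
  for n,z in [('holder0',.12),('bracket0',.14),('gate',.14),('trough_compass',.02),('compass_lid',.01),('knob0',.02)]:
    for k,im in [('scene',sc),('top',tp)]:
      for r in models.recognise(im,n):
        if r['p']>.4 and i: print(n,k,round(r['p'],2),np.round(r['rect']),onz(im,[r['rect'][:2]],z)[0].round(3))
crown=[[.5515,-.27,.149],[.5525,-.16,.149]]
print('expected',proj(sc,crown).round(0).tolist(),proj(tp,crown).round(0).tolist())
E
```

```text
[ 0.44151416 -0.10955863  0.22876158] 38.65
holder0 scene 0.96 [211. 163.  20.  32.] [ 0.557 -0.16   0.12 ]
holder0 scene 0.75 [177. 143.  25.  26.] [ 0.557 -0.273  0.12 ]
holder0 top 0.68 [316. 190.  17.  14.] [ 0.547 -0.165  0.12 ]
holder0 top 0.64 [357. 192.  25.  14.] [ 0.545 -0.279  0.12 ]
bracket0 scene 0.62 [195. 170. 106. 101.] [ 0.608 -0.166  0.14 ]
bracket0 scene 0.6 [366. 269.  21.  22.] [0.606 0.299 0.14 ]
bracket0 scene 0.59 [290. 225.  22.  31.] [0.607 0.107 0.14 ]
bracket0 top 0.79 [217. 164.  16.  20.] [0.606 0.106 0.14 ]
bracket0 top 0.53 [146. 164.  24.  20.] [0.603 0.297 0.14 ]
gate scene 0.66 [196. 159.  89.  82.] [ 0.582 -0.185  0.14 ]
gate scene 0.47 [315. 279. 149. 136.] [0.69  0.222 0.14 ]
gate top 0.86 [335. 189. 112.  13.] [ 0.55  -0.215  0.14 ]
trough_compass scene 0.71 [230. 256.  38.  40.] [0.7   0.002 0.02 ]
trough_compass top 0.97 [258. 144.   8.  40.] [ 0.685 -0.005  0.02 ]
compass_lid scene 0.62 [256. 220.  27.  19.] [ 0.572 -0.01   0.01 ]
compass_lid top 0.75 [258. 185.  23.  26.] [ 0.564 -0.008  0.01 ]
knob0 top 0.53 [145. 164.  24.  19.] [0.615 0.33  0.02 ]
expected [[178.0, 134.0], [212.0, 154.0]] [[357.0, 189.0], [316.0, 187.0]]
```

```bash
python3 -c "
from cell import job_done; print(job_done())"
```

```text
the job is handed in; nothing more can be done
None
```

I handed the job in at about 39 s on the robot's clock: gate fully up, both holders astride its bar and both brackets hanging on their own pegs, with the compass, lid and knobs not touched; the hand-in gave no verdict, and I viewed 16 pictures, two over the limit of 14.

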